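Close-pack the hex nuts in the storage tray

TASK

Pack the four brass hex nuts (two already lie loose in the shallow tray, two lie on the bench) at the back of the tray: two staggered rows of two, lying flat, the rear row against the back wall with corners pointing at it and the front row nested in its notches, all pushed up so that the flat faces touch with no gaps. Leave the other things on the bench where they are.

Things in the scene. Friction and masses are not known exactly. Their poses are not given: they have to be found in the camera images.
- tray: fixed shallow tray, blue rim, grey floor. Origin: centre of its underside, on the bench; x to its back wall (far from the robot), y to its left wall. Floor 4 mm above the bench. Inside 130 mm along x, 101.2 along y (2.5 nuts + 1.2 mm play): wall faces at x = +-65, y = +-50.6 mm. Walls 5 mm thick, tops 10 mm above the bench. Screwed ear 18 mm wide, 6 high outside each side wall at x = -40 mm.
- nut_a: brass hex nut, 40 mm across flats, 46.2 mm across corners, 22 mm high, 19 mm through bore, about 0.18 kg, smooth and slippery. Origin: centre of its underside; z up; x points at a corner, so flats face +y and -y and every 60 degrees. Starts in the back half of the tray, on its left, loose, a little askew.
- nut_b: brass hex nut, 40 mm across flats, 46.2 mm across corners, 22 mm high, 19 mm through bore, about 0.18 kg, smooth and slippery. Origin: centre of its underside; z up; x points at a corner, so flats face +y and -y and every 60 degrees. Starts in the back half of the tray, on its right, loose, a little askew, apart from nut_a.
- nut_c: brass hex nut, 40 mm across flats, 46.2 mm across corners, 22 mm high, 19 mm through bore, about 0.18 kg, smooth and slippery. Origin: centre of its underside; z up; x points at a corner, so flats face +y and -y and every 60 degrees. Starts flat on the bench outside the tray. Keep the arm clear of the tall white machine behind the right part of the bench (from x = 0.54 m back, y from 0.06 to -0.33 m).
- nut_d: brass hex nut, 40 mm across flats, 46.2 mm across corners, 22 mm high, 19 mm through bore, about 0.18 kg, smooth and slippery. Origin: centre of its underside; z up; x points at a corner, so flats face +y and -y and every 60 degrees. Starts lying flat on the bench outside the tray.
- small_weight: small grey turned weight with a neck, 36 mm across, 34 mm high; a bystander. Origin: centre of its underside.
- timer: white bench timer, 62 x 62 x 19 mm; a bystander. Origin: centre of its underside.
- tape_roll: roll of yellow tape lying flat, 102 mm across, 24 mm high; a bystander. Origin: centre of its underside.
Not all that is in view belongs to the job. Leave any orange or pink look-alike of the nut_d alone.

How it is judged:
At the end, for the whole second after the job is handed in: All four nuts lie flat and still on the tray floor; five of their six pairs of centres are under 42.5 mm apart (40 = flats touching); corners point at the back wall within 0.12 rad; every centre lies over 3.5 mm behind the tray centre (x > 3.5 mm). Either stagger, any nut in any place (((horizontal distance between each of nut_a, nut_b and nut_c below 0.0425 m and horizontal distance between each of nut_a, nut_b, nut_c and nut_d below 0.0425 m) or (horizontal distance between nut_a and nut_b below 0.0425 m and horizontal distance between each of nut_a, nut_b, nut_c and nut_d below 0.0425 m and horizontal distance between nut_b and nut_c below 0.0425 m) or (horizontal distance between nut_a and nut_b below 0.0425 m and horizontal distance between each of nut_a, nut_b and nut_c below 0.0425 m and horizontal distance between each of nut_b, nut_c and nut_d below 0.0425 m) or (horizontal distance between nut_a and nut_b below 0.0425 m and horizontal distance between nut_a and nut_c below 0.0425 m and horizontal distance between each of nut_a, nut_b, nut_c and nut_d below 0.0425 m) or (horizontal distance between nut_a and nut_b below 0.0425 m and horizontal distance between each of nut_a, nut_b and nut_c below 0.0425 m and horizontal distance between each of nut_a, nut_c and nut_d below 0.0425 m) or (horizontal distance between nut_a and nut_b below 0.0425 m and horizontal distance between each of nut_a, nut_b and nut_c below 0.0425 m and horizontal distance between each of nut_a, nut_b and nut_d below 0.0425 m)) and x of each of nut_a, nut_b, nut_c, nut_d in the frame of tray above 0.0035 m and z of nut_a in the frame of tray between 0.002 and 0.0065 m and angle between each of nut_a, nut_b, nut_c, nut_d's own z axis and vertical below 0.08 rad and linear speed of each of nut_a, nut_b, nut_c, nut_d below 0.02 m/s and (angle between the x axis of nut_a and the x axis of tray, either way round below 0.12 rad or angle between the x axis of nut_a and the x axis of tray, either way round between 0.927 and 1.167 rad) and z of nut_b in the frame of tray between 0.002 and 0.0065 m and (angle between the x axis of nut_b and the x axis of tray, either way round below 0.12 rad or angle between the x axis of nut_b and the x axis of tray, either way round between 0.927 and 1.167 rad) and z of nut_c in the frame of tray between 0.002 and 0.0065 m and (angle between the x axis of nut_c and the x axis of tray, either way round below 0.12 rad or angle between the x axis of nut_c and the x axis of tray, either way round between 0.927 and 1.167 rad) and z of nut_d in the frame of tray between 0.002 and 0.0065 m and (angle between the x axis of nut_d and the x axis of tray, either way round below 0.12 rad or angle between the x axis of nut_d and the x axis of tray, either way round between 0.927 and 1.167 rad)).
It fails at once if a bystander was moved by more than 30 mm (distance of any of small_weight, timer, tape_roll from where it was at the start of the episode above 0.03 m).
It also fails if it takes over 72 s, if anything falls off the work surface, if the arm or the gripper's body presses on something with over 40 N, if the wrist force passes 120 N, or if a joint passes its speed limit or range.

ROBOT

A 7-joint arm with a two-finger parallel gripper is mounted at the origin on a cart in front of the work surface, level with it; the furniture and walls round the work are solid. World frame = base frame: x ahead of the robot, y to its left, z up, the work surface at z = 0. Lengths are in m, angles in rad, forces in N, time in s.
With the tool pointing down it reaches from about 0.35 to 0.9 m from the base axis. Payload 8.1 kg.
Tool frame: the origin (TCP) lies midway between the tips of the shut fingers; the grasp point (between the pads) lies 19 mm behind it; y points along the fingers, z is the direction in which the jaws open and shut, and the axes are right-handed (so a half turn about y gives the same grasp; the last joint's range is limited). The gripper opens to 92 mm and grips with 3 to 60 N. Pads are 19 mm wide; open, the fingers measure 130 mm over their backs; the gripper's body (75 mm by 190 mm) begins 47 mm behind the grasp point.
Start: joints at [-1.413, 0.434, 0.025, 1.573, -0.012, 1.134, -0.075], TCP at [0.161, 0.604, 0.227] pointing down, gripper open.
Joint ranges: [-2.62, 2.62], [-0.44, 2.09], [-1.27, 1.32], [0.08, 2.57], [-1.32, 4.46], [0.12, 2], [-2.74, 2.74]. Speed limits (rad/s): [2.22, 2.22, 3.01, 3.01, 3.14, 3.14, 3.14].

INTERFACE

Orientations are given as a unit quaternion [x, y, z, w].
In Python, from station import sense, vision, r gives the robot as it stands.
- The arm moves only by the tool drive_tool, never from a script. Its argument "commands" is a list of rows, each an object with "rot": the turn, a rotation vector about the tool's x, y, z in degrees, a list of three; "delta_pos": the shift along the tool's x, y, z in m, a list of three; "grip": the opening in per cent of the stroke, from 0 (shut) to 100 (fully open). In form: [{"rot": [ax, ay, az], "delta_pos": [tx, ty, tz], "grip": grip}, ...]. A call has 1 to 12 rows; each row shifts and turns the pose as measured when the row begins, along the tool's axes as they then stand; what a row does not reach is not made up. A row lasts 1/12 s, in which the tool goes at most 41.7 mm and 7.16 degrees, less where a joint would pass 70% of its speed; a pose out of reach is approached as far as the arm can. A call with a gripper value outside its range is refused whole. The fingers move at their own pace and stop on an object; "squeeze" is the grip in N (left out, the last holds). Time passes only in rows, so rows that do not move let the fingers close. It gives the time, the measured TCP pose, the force and the opening at its end, in the units of the state.
- sense(): the state, without advancing time (a new reading comes with each control period).
- vision.get_image(name): name is "scene" or "top" or "wrist"; returns a dict with "image" (384x512x3 uint8, blue, green, red), "intrinsics" (3x3 intrinsics, pixels), "view" (4x4, takes a point from world to camera coordinates). Camera axes: x right, y down, z forward; pixel columns grow to the right and rows downward; lengths in m; the calibration is good to about 2 mm. A picture is of the moment at which its call begins. There is no depth.
- r.finish_job(): hands the job in, once; it reports no verdict.
The state is a dict: "time_s": time; "joint_positions": joint angles; "joint_velocities": joint speeds; "effort": joint torques, N m; "tool_pos": TCP position; "ee_rot": TCP orientation; "ft_force": force on the tool from outside, world axes, zero at the start; "ft_torque": the same for the moment, N m; "gripper_width": finger opening in m.
Only numpy, scipy, OpenCV 4.12 (cv2) and the standard library are available. Lean on these libraries where they do the work, as an engineer would, in place of code of your own. Each camera call takes 0.05 s, during which the arm holds its last target.

## Working session

There is one attempt and no reset: what is moved stays moved. The work goes in short steps, Python scripts to look and compute and a tool call to move; the robot and the scene stay as the last step left them, time stands still between calls to the robot, and variables do not carry over. Pictures are saved under pics/ and viewed, and the job is handed in when it is done.

Besides the shell and the picture viewer there is one more tool, called as name(argument=value, ...), one argument or row to a line, values as JSON. drive_tool: Moves the arm, as the interface text tells. Its arguments: {"type":"object","properties":{"commands":{"type":"array"},"squeeze":{"type":"number"}},"required":["commands"]}

```bash
ls; mkdir -p pics
python3 - <<'E'
from station import sense, vision, r
import cv2,numpy as np
s=sense();print({k:np.round(v,3).tolist() for k,v in s.items()})
for n in ["scene","top","wrist"]:
    d=vision.get_image(n);cv2.imwrite(f"pics/{n}0.png",d["image"]);np.savez(f"pics/{n}0.npz",**d)
    print(n,np.round(d["intrinsics"],1).tolist(),np.round(d["view"],3).tolist())
E
```

```text
pics
{'time_s': 0.0, 'joint_positions': [-1.413, 0.435, 0.025, 1.574, -0.012, 1.134, -0.075], 'joint_velocities': [0.001, 0.0, 0.0, -0.001, -0.001, -0.0, 0.001], 'effort': [0.0, -66.784, 0.986, -31.446, -0.06, 0.043, 0.0], 'tool_pos': [0.161, 0.603, 0.226], 'ee_rot': [0.702, -0.092, 0.092, -0.701], 'ft_force': [-0.211, 0.276, 0.482], 'ft_torque': [0.016, -0.006, 0.001], 'gripper_width': 0.092}
scene [[462.2, 0.0, 258.1], [0.0, 462.2, 192.3], [0.0, 0.0, 1.0]] [[0.887, -0.462, -0.005, -0.467], [-0.187, -0.349, -0.919, 0.139], [0.423, 0.816, -0.395, 1.208], [0.0, 0.0, 0.0, 1.0]]
top [[497.0, 0.0, 245.4], [0.0, 497.0, 186.2], [0.0, 0.0, 1.0]] [[0.017, -1.0, 0.0, 0.01], [-0.996, -0.017, -0.088, 0.524], [0.088, 0.001, -0.996, 1.439], [0.0, 0.0, 0.0, 1.0]]
wrist [[315.5, 0.0, 260.8], [0.0, 315.5, 194.0], [0.0, 0.0, 1.0]] [[0.257, 0.966, -0.002, -0.625], [0.93, -0.247, 0.271, -0.034], [0.261, -0.071, -0.963, 0.39], [0.0, 0.0, 0.0, 1.0]]
```

View pics/scene0.png

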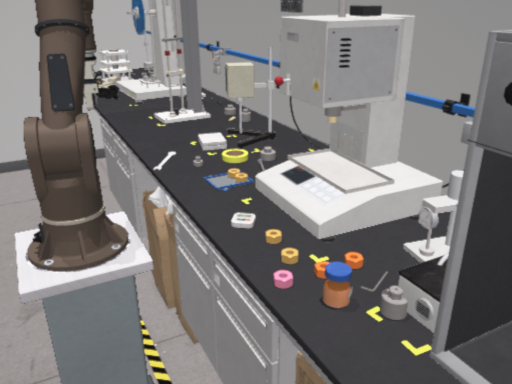

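View pics/top0.png

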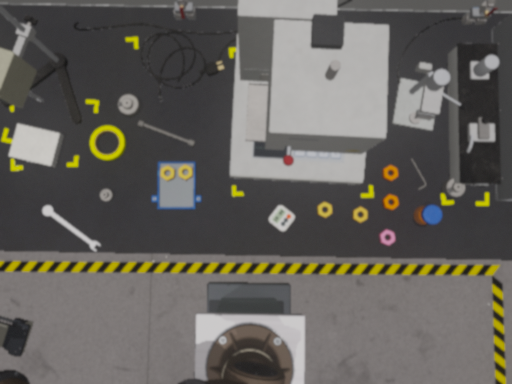

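View pics/wrist0.png

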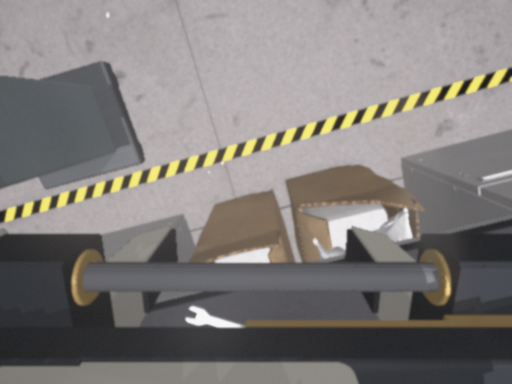

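```bash
cat > h.py <<'E'
import numpy as np,cv2
from scipy.spatial.transform import Rotation as R
def cast(d,u,v,z):
    K=np.asarray(d["intrinsics"]);V=np.asarray(d["view"])
    c=-V[:3,:3].T@V[:3,3]; q=V[:3,:3].T@np.linalg.inv(K)@np.array([u,v,1.])
    return c+q*(z-c[2])/q[2]
def proj(d,p):
    K=np.asarray(d["intrinsics"]);V=np.asarray(d["view"])
    c=V[:3,:3]@np.asarray(p)+V[:3,3];q=K@c;return q[:2]/q[2]
def crop(im,x0,y0,x1,y1,s,name):
    cv2.imwrite(name,cv2.resize(im[y0:y1,x0:x1],None,fx=s,fy=s,interpolation=cv2.INTER_CUBIC))
E
python3 - <<'E'
from h import *
d=dict(np.load("pics/top0.npz"));im=d["image"]
crop(im,145,150,215,220,8,"pics/c_tray.png")
crop(im,255,150,445,250,4,"pics/c_bench.png")
hsv=cv2.cvtColor(im,cv2.COLOR_BGR2HSV)
for n in [(167,173),(185,172),(325,209),(360,214),(391,172),(391,202),(388,237)]:
    x,y=n;w=hsv[y-9:y+10,x-9:x+10].reshape(-1,3);m=w[:,1]>100
    print(n,np.median(w[m],0))
    mm=np.zeros(im.shape[:2],np.uint8);a=hsv[y-11:y+12,x-11:x+12]
    mm[y-11:y+12,x-11:x+12]=((a[...,1]>90)&(a[...,2]>70)&((a[...,0]<35)|(a[...,0]>160)))*255
    c,_=cv2.findContours(mm,cv2.RETR_EXTERNAL,cv2.CHAIN_APPROX_NONE);c=max(c,key=cv2.contourArea)
    (cx,cy),rr=cv2.minEnclosingCircle(c);M=cv2.moments(c)
    print("  ",cx,cy,rr,M['m10']/M['m00'],M['m01']/M['m00'],np.round(cast(d,M['m10']/M['m00'],M['m01']/M['m00'],.02),3))
for p in [(106,195),(282,218),(107,142),(128,104),(36,144),(158,163),(195,163),(196,208),(159,208)]:print(p,np.round(cast(d,*p,.01),3))
E
```

```text
(167, 173) [ 24.5 141.  186. ]
   167.25 172.75 7.288790225982666 167.4033214709371 172.76986951364174 [0.56 0.25 0.02]
(185, 172) [ 25. 144. 188.]
   185.02101135253906 171.96218872070312 7.2496843338012695 185.17738095238096 171.82857142857142 [0.564 0.198 0.02 ]
(325, 209) [ 24.  155.  174.5]
   324.5 209.5 8.746527671813965 324.45719035743974 209.21529509559434 [ 0.46  -0.214  0.02 ]
(360, 214) [ 23.  159.  171.5]
   359.78570556640625 214.35714721679688 8.64561939239502 359.93025141930246 214.17112733171126 [ 0.448 -0.318  0.02 ]
(391, 172) [ 17. 216. 172.]
   389.74139404296875 172.36207580566406 9.024468421936035 390.0023255813953 172.48837209302326 [ 0.572 -0.407  0.02 ]
(391, 202) [ 17. 226. 170.]
   390.3125 201.71875 9.02031421661377 390.40973782771533 201.67340823970036 [ 0.486 -0.408  0.02 ]
(388, 237) [170. 102. 117.]
   382.0 237.5 5.590270042419434 380.3333333333333 237.59523809523807 [ 0.38  -0.378  0.02 ]
(106, 195) [0.492 0.432 0.01 ]
(282, 218) [ 0.433 -0.09   0.01 ]
(107, 142) [0.65  0.435 0.01 ]
(128, 104) [0.767 0.377 0.01 ]
(36, 144) [0.641 0.647 0.01 ]
(158, 163) [0.59  0.281 0.01 ]
(195, 163) [0.592 0.171 0.01 ]
(196, 208) [0.458 0.164 0.01 ]
(159, 208) [0.456 0.273 0.01 ]
```

View pics/c_tray.png

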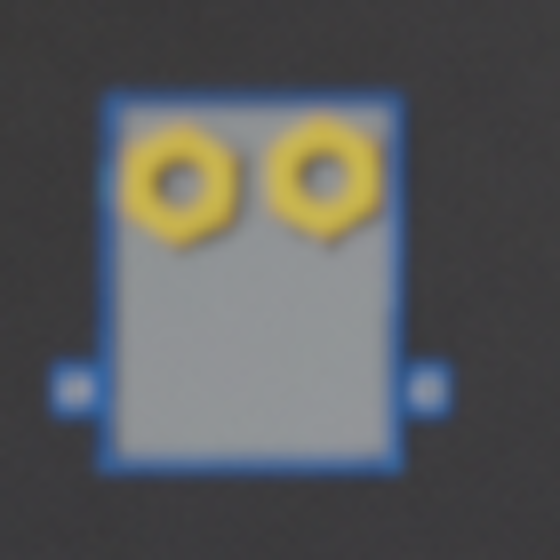

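View pics/c_bench.png

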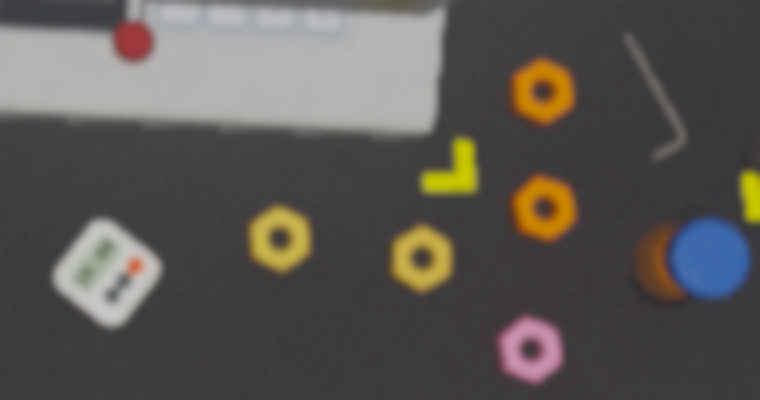

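Candidates: brass nuts at top-view pixels (325,209) and (360,214) are nut_c and nut_d. The brass nuts in the tray are at (167,173) and (185,172). The decoys are orange at (391,172) and (391,202), and pink at (388,237). The close crop confirms the two bench nuts are brass (hue 24, against 17 for orange and 170 for pink). I'll work on the tray nuts first and hover over them for a wrist view.

```bash
cat >> h.py <<'E'
def plan(s,target,yaw=None):
    """target world TCP; yaw = desired world angle of jaw axis (tool z), tool down. prints tool-frame delta"""
    Rm=R.from_quat(s["ee_rot"]).as_matrix();p=np.array(s["tool_pos"])
    jz=Rm[:,2];cur=np.degrees(np.arctan2(jz[1],jz[0]))
    dl=Rm.T@(np.array(target)-p)
    print("pos",np.round(p,4),"jawdeg %.1f"%cur,"ydown",np.round(Rm[:,1],3),"w",round(float(s["gripper_width"]),4),"F",np.round(s["ft_force"],1),"t",round(s["time_s"],2))
    print(" worlddelta",np.round(np.array(target)-p,4)," tool delta",np.round(dl,4))
    if yaw is not None:
        d=(yaw-cur+90)%180-90
        y=np.radians(cur+d)
        zt=np.array([np.cos(y),np.sin(y),0]);yt=np.array([0,0,-1.]);T=np.c_[np.cross(yt,zt),yt,zt]
        rv=R.from_matrix(Rm.T@T).as_rotvec(degrees=True)
        print(" turn tool rotvec",np.round(rv,2)," final-frame delta",np.round(T.T@(np.array(target)-p),4))
E
python3 - <<'E'
from h import *
from station import sense
plan(sense(),[0.48,0.22,0.24],90)
s=sense();Rm=R.from_quat(s["ee_rot"]).as_matrix();print(Rm)
d=dict(np.load("pics/wrist0.npz"));V=d["view"];c=-V[:3,:3].T@V[:3,3];print("cam in tool",Rm.T@(c-s["tool_pos"]),"fwd",Rm.T@V[2,:3])
E
```

```text
pos [0.1611 0.6035 0.2261] jawdeg 75.1 ydown [-0.    -0.001 -1.   ] w 0.0919 F [ 0.6 -0.3  0.2] t 0.15
 worlddelta [ 0.3189 -0.3835  0.0139]  tool delta [ 0.407  -0.0135 -0.2883]
 turn tool rotvec [  0.07 -14.95  -0.  ]  final-frame delta [ 0.3189 -0.0139 -0.3835]
[[ 9.66164097e-01 -1.73597697e-04  2.57928107e-01]
 [-2.57928127e-01 -1.19804862e-03  9.66163364e-01]
 [ 1.41286677e-04 -9.99999267e-01 -1.20228729e-03]]
cam in tool [-0.07298731 -0.15769219  0.00041872] fwd [ 2.70755230e-01  9.62648206e-01 -1.89786098e-04]
```

drive_tool(
  commands=[
    {"rot": [0, -5, 0], "delta_pos": [0.037, 0, -0.018], "grip": 60},
    {"rot": [0, -5, 0], "delta_pos": [0.035, 0, -0.022], "grip": 60},
    {"rot": [0, -5, 0], "delta_pos": [0.033, 0, -0.024], "grip": 60},
    {"rot": [0, 0, 0], "delta_pos": [0.029, 0, -0.03], "grip": 60},
    {"rot": [0, 0, 0], "delta_pos": [0.029, 0, -0.03], "grip": 60},
    {"rot": [0, 0, 0], "delta_pos": [0.029, 0, -0.03], "grip": 60},
    {"rot": [0, 0, 0], "delta_pos": [0.029, 0, -0.03], "grip": 60},
    {"rot": [0, 0, 0], "delta_pos": [0.029, 0, -0.03], "grip": 60},
    {"rot": [0, 0, 0], "delta_pos": [0.029, 0, -0.03], "grip": 60},
    {"rot": [0, 0, 0], "delta_pos": [0.029, 0, -0.03], "grip": 60},
    {"rot": [0, 0, 0], "delta_pos": [0.029, 0, -0.03], "grip": 60},
    {"rot": [0, 0, 0], "delta_pos": [0.029, 0, -0.03], "grip": 60},
  ],
)

```text
time_s: 1.15
tool_pos: [0.5124, 0.2615, 0.2211]
ee_rot: [0.707, 0.01, -0.015, -0.707]
ft_force: [0.9, 0.8, 0.3]
gripper_width: 0.0552
```

Run:
```python
from h import *
from station import sense
plan(sense(),[0.53,0.22,0.25],90)
```

```text
pos [0.5124 0.2615 0.2211] jawdeg 92.0 ydown [-0.008 -0.001 -1.   ] w 0.0552 F [0.9 0.8 0.3] t 1.15
 worlddelta [ 0.0176 -0.0415  0.0289]  tool delta [ 0.0159 -0.029  -0.0421]
 turn tool rotvec [ 0.04  2.   -0.43]  final-frame delta [ 0.0176 -0.0289 -0.0415]
```

drive_tool(
  commands=[
    {"rot": [0, 2, -0.4], "delta_pos": [0.008, -0.015, -0.021], "grip": 60},
    {"rot": [0, 0, 0], "delta_pos": [0.008, -0.014, -0.02], "grip": 60},
    {"rot": [0, 0, 0], "delta_pos": [0, 0, 0], "grip": 60},
  ],
)

```text
time_s: 1.4
tool_pos: [0.5362, 0.2077, 0.2495]
ee_rot: [0.71, -0.005, 0.006, -0.705]
ft_force: [1.1, -0.4, -0.0]
gripper_width: 0.0552
```

Run:
```python
from h import *
from station import sense,vision
d=vision.get_image("wrist");cv2.imwrite("pics/w1.png",d["image"]);np.savez("pics/w1.npz",**d)
plan(sense(),[0.53,0.22,0.25],90)
```

```text
pos [0.5348 0.21   0.2484] jawdeg 89.2 ydown [-0.001 -0.006 -1.   ] w 0.0549 F [-0.4  0.3 -0.1] t 1.45
 worlddelta [-0.0048  0.01    0.0016]  tool delta [-0.0049 -0.0017  0.0099]
 turn tool rotvec [ 0.36 -0.8  -0.07]  final-frame delta [-0.0048 -0.0016  0.01  ]
```

View pics/w1.png

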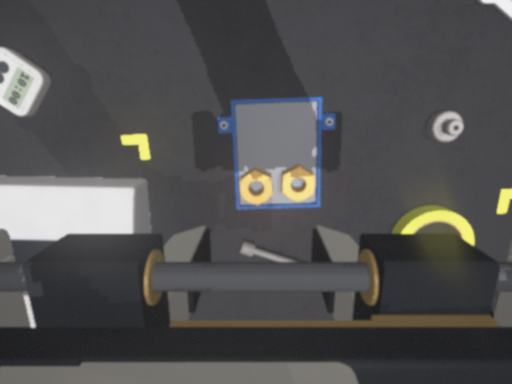

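```bash
cat >> h.py <<'E'
def blue_tray(d):
    im=d["image"];hsv=cv2.cvtColor(im,cv2.COLOR_BGR2HSV)
    m=cv2.inRange(hsv,(100,90,40),(125,255,255))
    k,l,st,_=cv2.connectedComponentsWithStats(m)
    return m
def nuts(d,z=0.026,roi=None,s=6,vmin=120):
    """hexes of bright brass: centroid & yaw via minimal area polygon of hull, cast at plane z"""
    im=cv2.resize(d["image"],None,fx=s,fy=s,interpolation=cv2.INTER_CUBIC)
    hsv=cv2.cvtColor(im,cv2.COLOR_BGR2HSV)
    m=cv2.inRange(hsv,(15,80,vmin),(33,255,255))
    if roi is not None:
        k=np.zeros_like(m);x0,y0,x1,y1=[int(a*s) for a in roi];k[y0:y1,x0:x1]=1;m*=k
    cs,_=cv2.findContours(m,cv2.RETR_EXTERNAL,cv2.CHAIN_APPROX_NONE);out=[]
    for c in cs:
        if cv2.contourArea(c)<100*s*s: continue
        c=cv2.convexHull(c)[:,0,:].astype(float)
        P=np.array([cast(d,(u+.5)/s-.5,(v+.5)/s-.5,z)[:2] for u,v in c])
        from scipy.optimize import minimize_scalar
        # width function of hull: yaw where three flat-to-flat widths are smallest
        def f(t):
            n=[(np.cos(t+k*np.pi/3),np.sin(t+k*np.pi/3)) for k in range(3)]
            return sum(np.ptp(P@np.array(a)) for a in n)
        ts=np.radians(np.arange(0,60,.5));t=ts[np.argmin([f(a) for a in ts])]
        w=[np.ptp(P@np.array((np.cos(t+k*np.pi/3),np.sin(t+k*np.pi/3)))) for k in range(3)]
        mid=[(np.max(P@a)+np.min(P@a))/2 for a in [np.array((np.cos(t+k*np.pi/3),np.sin(t+k*np.pi/3))) for k in range(3)]]
        A=np.array([(np.cos(t+k*np.pi/3),np.sin(t+k*np.pi/3)) for k in range(3)])
        ctr=np.linalg.lstsq(A,np.array(mid),rcond=None)[0]
        out.append((ctr,np.degrees(t),np.array(w)))
        print("nut",np.round(ctr,4),"flat normals at deg %.1f +60k"%np.degrees(t),"widths",np.round(w,4))
    return out,m
E
python3 - <<'E'
from h import *
from station import sense,vision
d=vision.get_image("wrist");cv2.imwrite("pics/w2.png",d["image"]);np.savez("pics/w2.npz",**d)
plan(sense(),[0.53,0.22,0.25],90)
for v in (120,150,170):
    o,m=nuts(d,.026,(225,90,330,215),vmin=v)
b=blue_tray(d);crop(d["image"],215,90,340,215,6,"pics/w2c.png");cv2.imwrite("pics/w2m.png",cv2.resize(np.hstack([b[90:215,215:340]]),None,fx=4,fy=4))
# rim top outer edges
m=b[90:215,225:330];c,_=cv2.findContours(b,cv2.RETR_EXTERNAL,cv2.CHAIN_APPROX_NONE)
c=max(c,key=lambda c:cv2.boundingRect(c)[2]*cv2.boundingRect(c)[3]);print(cv2.boundingRect(c))
E
```

```text
pos [0.5333 0.2124 0.2476] jawdeg 89.4 ydown [-0.003 -0.006 -1.   ] w 0.0551 F [-0.8 -0.3  0.3] t 1.5
 worlddelta [-0.0033  0.0076  0.0024]  tool delta [-0.0034 -0.0025  0.0076]
 turn tool rotvec [ 0.32 -0.61 -0.17]  final-frame delta [-0.0033 -0.0024  0.0076]
nut [0.5614 0.2001] flat normals at deg 33.5 +60k widths [0.0423 0.0404 0.0434]
nut [0.5575 0.2521] flat normals at deg 28.0 +60k widths [0.0432 0.0408 0.0413]
nut [0.562 0.2  ] flat normals at deg 34.5 +60k widths [0.0415 0.0405 0.042 ]
nut [0.5582 0.2522] flat normals at deg 27.5 +60k widths [0.0416 0.0408 0.0407]
nut [0.5624 0.1999] flat normals at deg 35.0 +60k widths [0.041  0.0405 0.0412]
nut [0.5585 0.2522] flat normals at deg 28.0 +60k widths [0.041  0.0408 0.04  ]
(215, 98, 119, 114)
```

View pics/w2c.png

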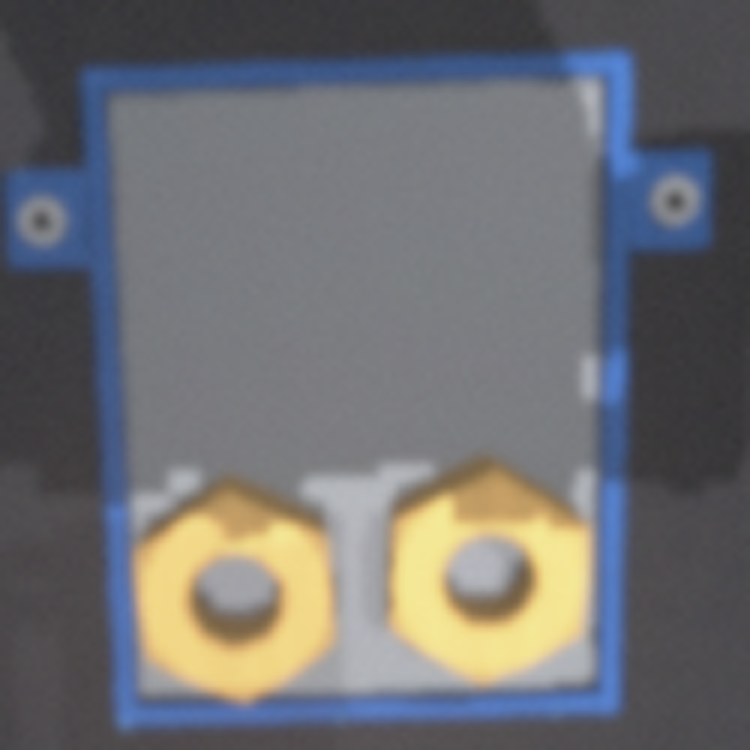

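View pics/w2m.png

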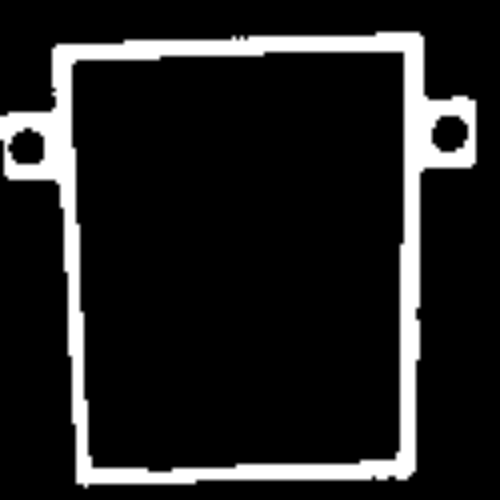

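Run:
```python
from h import *
for n,cs in [("w2",[(228.8,101.7),(320.3,98.3),(318.3,208.7),(235,211.3)]),("top0",[(196.0,208.8),(157.2,208.8),(157.8,161.4),(195.5,161.4)])]:
    d=dict(np.load(f"pics/{n}.npz"))
    P=np.array([cast(d,u-.4,v-.4,.01)[:2] for u,v in cs])
    c=P.mean(0);print(n,np.round(P,4).tolist(),"ctr",np.round(c,4))
    FR,FL,BL,BR=P
    for nm,v in [("left",BL-FL),("right",BR-FR),("front",FL-FR),("back",BL-BR)]:
        a=np.degrees(np.arctan2(v[1],v[0]));print(nm,np.round(np.linalg.norm(v),4),round(a,2))
```

```text
w2 [[0.4565, 0.1709], [0.4541, 0.281], [0.5935, 0.2835], [0.5959, 0.1734]] ctr [0.525  0.2272]
left 0.1395 1.05
right 0.1394 1.03
front 0.1101 91.27
back 0.1101 91.25
top0 [[0.4565, 0.1652], [0.4545, 0.2799], [0.5958, 0.2828], [0.5978, 0.1704]] ctr [0.5262 0.2246]
left 0.1413 1.17
right 0.1413 2.1
front 0.1147 90.99
back 0.1124 90.99
```

The wrist view shows the tray at columns 229–320 and rows 98–211. Nut_b is at (256,187) and nut_a at (298,184). The tray centre works out at (0.525, 0.227) with a yaw of 1.15°. I'll grip nut_b on its 31° flats and square it into the back-right corner.

drive_tool(
  commands=[
    {"rot": [0.3, 7, 0], "delta_pos": [0.003, 0.015, -0.002], "grip": 62},
    {"rot": [0, 7, 0], "delta_pos": [0.003, 0.015, 0], "grip": 62},
    {"rot": [0, 7, 0], "delta_pos": [0.003, 0.02, 0], "grip": 62},
    {"rot": [0, 7, 0], "delta_pos": [0.003, 0.02, 0], "grip": 62},
    {"rot": [0, 7, 0], "delta_pos": [0.003, 0.02, 0], "grip": 62},
    {"rot": [0, 7, 0], "delta_pos": [0, 0.02, 0], "grip": 62},
    {"rot": [0, 7, 0], "delta_pos": [0, 0.02, 0], "grip": 62},
    {"rot": [0, 7, 0], "delta_pos": [0, 0.02, 0], "grip": 62},
    {"rot": [0, 2, 0], "delta_pos": [0, 0.01, 0], "grip": 62},
    {"rot": [0, 0, 0], "delta_pos": [0, 0, 0], "grip": 62},
  ],
)

```text
time_s: 2.33
tool_pos: [0.5365, 0.2242, 0.0756]
ee_rot: [0.613, -0.357, 0.348, -0.613]
ft_force: [-0.1, 0.3, 0.7]
gripper_width: 0.0568
```

Run:
```python
from h import *
from station import sense
plan(sense(),[0.562,0.200,0.0125],31.2)
```

```text
pos [0.5365 0.2242 0.0756] jawdeg 30.2 ydown [-0.011  0.005 -1.   ] w 0.0568 F [-0.1  0.3  0.7] t 2.33
 worlddelta [ 0.0255 -0.0242 -0.0631]  tool delta [0.0344 0.0627 0.0103]
 turn tool rotvec [ 0.38 -0.96 -0.58]  final-frame delta [0.0339 0.0631 0.0093]
```

drive_tool(
  commands=[
    {"rot": [0.4, -1, -0.6], "delta_pos": [0.017, 0.005, 0.005], "grip": 62},
    {"rot": [0, 0, 0], "delta_pos": [0.016, 0.005, 0.004], "grip": 62},
    {"rot": [0, 0, 0], "delta_pos": [0, 0.003, 0], "grip": 62},
    {"rot": [0, 0, 0], "delta_pos": [0, 0, 0], "grip": 62},
  ],
)

```text
time_s: 2.67
tool_pos: [0.5569, 0.2069, 0.0604]
ee_rot: [0.62, -0.343, 0.34, -0.619]
ft_force: [0.3, 0.2, -0.4]
gripper_width: 0.0565
```

Run:
```python
from h import *
from station import sense
plan(sense(),[0.562,0.200,0.0125],31.2)
```

```text
pos [0.5569 0.2069 0.0604] jawdeg 32.2 ydown [-0.005  0.001 -1.   ] w 0.0565 F [ 0.3  0.2 -0.4] t 2.67
 worlddelta [ 0.0051 -0.0069 -0.0479]  tool delta [0.0088 0.0479 0.0008]
 turn tool rotvec [ 0.2   1.01 -0.2 ]  final-frame delta [0.0086 0.0479 0.0007]
```

drive_tool(
  commands=[
    {"rot": [0.2, 1, -0.2], "delta_pos": [0.009, 0, 0.001], "grip": 62},
    {"rot": [0, 0, 0], "delta_pos": [0.0, 0.012, 0], "grip": 62},
    {"rot": [0, 0, 0], "delta_pos": [0, 0.012, 0], "grip": 62},
    {"rot": [0, 0, 0], "delta_pos": [0, 0.01, 0], "grip": 62},
    {"rot": [0, 0, 0], "delta_pos": [0, 0, 0], "grip": 62},
  ],
)

```text
time_s: 3.08
tool_pos: [0.5616, 0.2034, 0.0247]
ee_rot: [-0.616, 0.346, -0.346, 0.618]
ft_force: [-0.3, 0.1, 0.5]
gripper_width: 0.0569
```

Run:
```python
from h import *
from station import sense
plan(sense(),[0.562,0.200,0.0125],31.2)
```

```text
pos [0.5616 0.2034 0.0247] jawdeg 31.4 ydown [ 0.001  0.003 -1.   ] w 0.0569 F [-0.3  0.1  0.5] t 3.08
 worlddelta [ 0.0004 -0.0034 -0.0122]  tool delta [ 0.0031  0.0122 -0.0014]
 turn tool rotvec [-0.16  0.23 -0.12]  final-frame delta [ 0.0031  0.0122 -0.0014]
```

drive_tool(
  commands=[
    {"rot": [0, 0, 0], "delta_pos": [0.003, 0.006, -0.0015], "grip": 62},
    {"rot": [0, 0, 0], "delta_pos": [0, 0.006, 0], "grip": 62},
    {"rot": [0, 0, 0], "delta_pos": [0, 0.001, 0], "grip": 62},
    {"rot": [0, 0, 0], "delta_pos": [0, 0, 0], "grip": 40},
    {"rot": [0, 0, 0], "delta_pos": [0, 0, 0], "grip": 30},
    {"rot": [0, 0, 0], "delta_pos": [0, 0, 0], "grip": 30},
    {"rot": [0, 0, 0], "delta_pos": [0, 0, 0], "grip": 30},
  ],
  squeeze=15,
)

```text
time_s: 3.67
tool_pos: [0.5628, 0.201, 0.0102]
ee_rot: [-0.615, 0.346, -0.346, 0.619]
ft_force: [-0.7, -0.3, 0.1]
gripper_width: 0.04
```

Run:
```python
from h import *
from station import sense
plan(sense(),[0.5675,0.1974,0.0125],31.2)
```

```text
pos [0.5628 0.201  0.0102] jawdeg 31.5 ydown [ 0.003  0.005 -1.   ] w 0.04 F [-0.7 -0.3  0.1] t 3.67
 worlddelta [ 0.0047 -0.0036  0.0023]  tool delta [ 0.0056 -0.0023  0.0021]
 turn tool rotvec [-0.27  0.28 -0.14]  final-frame delta [ 0.0056 -0.0023  0.0021]
```

drive_tool(
  commands=[
    {"rot": [-0.2, 0.3, -0.1], "delta_pos": [0, -0.0015, 0], "grip": 30},
    {"rot": [0, 0, 0], "delta_pos": [0.003, 0, 0.001], "grip": 30},
    {"rot": [0, 0, 0], "delta_pos": [0.003, 0, 0.001], "grip": 30},
    {"rot": [0, 0, 0], "delta_pos": [0.001, 0, 0.001], "grip": 30},
    {"rot": [0, 0, 0], "delta_pos": [0, 0, 0], "grip": 30},
  ],
)

```text
time_s: 4.08
tool_pos: [0.5674, 0.1975, 0.0111]
ee_rot: [0.616, -0.348, 0.346, -0.616]
ft_force: [-0.2, 1.0, -1.7]
gripper_width: 0.0397
```

Run:
```python
from h import *
from station import sense
plan(sense(),[0.5675,0.1974,0.0125],31.2)
```

```text
pos [0.5674 0.1975 0.0111] jawdeg 31.2 ydown [-0.003  0.002 -1.   ] w 0.0397 F [-0.2  1.  -1.7] t 4.08
 worlddelta [ 0.0001 -0.0001  0.0014]  tool delta [ 0.0002 -0.0014  0.    ]
 turn tool rotvec [ 0.11  0.02 -0.18]  final-frame delta [ 0.0002 -0.0014  0.    ]
```

drive_tool(
  commands=[
    {"rot": [0, 0, 0], "delta_pos": [0.0012, 0, -0.0007], "grip": 30},
    {"rot": [0, 0, 0], "delta_pos": [0.001, 0, 0], "grip": 30},
    {"rot": [0, 0, 0], "delta_pos": [0.0006, 0, 0.001], "grip": 30},
    {"rot": [0, 0, 0], "delta_pos": [0, 0, 0], "grip": 30},
  ],
)

```text
time_s: 4.42
tool_pos: [0.5674, 0.1975, 0.0106]
ee_rot: [-0.616, 0.349, -0.344, 0.617]
ft_force: [-0.0, 2.5, -0.6]
gripper_width: 0.0399
```

Run:
```python
from h import *
from station import sense
plan(sense(),[0.5675,0.1974,0.0125],31.2)
```

```text
pos [0.5674 0.1975 0.0106] jawdeg 31.3 ydown [-0.006  0.004 -1.   ] w 0.0399 F [-0.   2.5 -0.6] t 4.42
 worlddelta [ 0.0001 -0.0001  0.0019]  tool delta [ 0.0002 -0.0019 -0.    ]
 turn tool rotvec [ 0.19  0.14 -0.38]  final-frame delta [ 0.0002 -0.0019  0.    ]
```

drive_tool(
  commands=[
    {"rot": [0, 0, 0], "delta_pos": [0.001, 0, 0.0015], "grip": 30},
    {"rot": [0, 0, 0], "delta_pos": [0.001, 0, 0.0015], "grip": 30},
    {"rot": [0, 0, 0], "delta_pos": [0, 0, 0], "grip": 30},
  ],
)

```text
time_s: 4.67
tool_pos: [0.5675, 0.1974, 0.0106]
ee_rot: [0.618, -0.351, 0.341, -0.615]
ft_force: [-0.3, 2.2, -0.3]
gripper_width: 0.0397
```

Run:
```python
from h import *
from station import sense
plan(sense(),[0.5675,0.1974,0.0125],31.2)
```

```text
pos [0.5675 0.1974 0.0106] jawdeg 31.4 ydown [-0.013  0.004 -1.   ] w 0.0397 F [-0.3  2.2 -0.3] t 4.67
 worlddelta [-0.     -0.      0.0019]  tool delta [-0.     -0.0019 -0.0001]
 turn tool rotvec [ 0.53  0.17 -0.57]  final-frame delta [ 0.     -0.0019 -0.    ]
```

drive_tool(
  commands=[
    {"rot": [0.5, 0, -0.6], "delta_pos": [0, 0, 0], "grip": 30},
    {"rot": [0, 0, 0], "delta_pos": [0, 0, 0], "grip": 60},
    {"rot": [0, 0, 0], "delta_pos": [0, 0, 0], "grip": 60},
    {"rot": [0, 0, 0], "delta_pos": [0, 0, 0], "grip": 62},
    {"rot": [0, 0, 0], "delta_pos": [0, -0.015, 0], "grip": 62},
    {"rot": [0, 0, 0], "delta_pos": [0, -0.02, 0], "grip": 62},
    {"rot": [0, 0, 0], "delta_pos": [-0.02, 0, 0.008], "grip": 62},
    {"rot": [0, 0, 0], "delta_pos": [-0.02, 0, 0.007], "grip": 62},
    {"rot": [0, 2, 0], "delta_pos": [-0.01, 0, 0.005], "grip": 62},
    {"rot": [0, 0, 0], "delta_pos": [0, 0, 0], "grip": 62},
  ],
)

```text
time_s: 5.5
tool_pos: [0.565, 0.2455, 0.0485]
ee_rot: [-0.608, 0.355, -0.364, 0.609]
ft_force: [0.4, 0.8, -0.4]
gripper_width: 0.0568
```

Run:
```python
from h import *
from station import sense
plan(sense(),[0.5585,0.2522,0.012],29)
```

```text
pos [0.565  0.2455 0.0485] jawdeg 28.8 ydown [ 0.011 -0.006 -1.   ] w 0.0568 F [ 0.4  0.8 -0.4] t 5.5
 worlddelta [-0.0065  0.0067 -0.0365]  tool delta [-0.0094  0.0364 -0.0027]
 turn tool rotvec [-0.42 -0.2   0.6 ]  final-frame delta [-0.009   0.0365 -0.0024]
```

drive_tool(
  commands=[
    {"rot": [-0.4, 0, 0.6], "delta_pos": [-0.009, 0.008, -0.0025], "grip": 62},
    {"rot": [0, 0, 0], "delta_pos": [0, 0.012, 0], "grip": 62},
    {"rot": [0, 0, 0], "delta_pos": [0, 0.008, 0], "grip": 62},
    {"rot": [0, 0, 0], "delta_pos": [0, 0, 0], "grip": 62},
  ],
)

```text
time_s: 5.83
tool_pos: [0.5592, 0.2499, 0.0177]
ee_rot: [0.609, -0.359, 0.36, -0.609]
ft_force: [-0.5, -0.2, -0.6]
gripper_width: 0.0572
```

Run:
```python
from h import *
from station import sense
plan(sense(),[0.5585,0.2522,0.012],29)
```

```text
pos [0.5592 0.2499 0.0177] jawdeg 28.9 ydown [ 0.001 -0.001 -1.   ] w 0.0572 F [-0.5 -0.2 -0.6] t 5.83
 worlddelta [-0.0007  0.0023 -0.0057]  tool delta [-0.0024  0.0057  0.0005]
 turn tool rotvec [-0.04 -0.12  0.08]  final-frame delta [-0.0023  0.0057  0.0005]
```

drive_tool(
  commands=[
    {"rot": [0, 0, 0], "delta_pos": [-0.0024, 0.0045, 0.0005], "grip": 62},
    {"rot": [0, 0, 0], "delta_pos": [0, 0, 0], "grip": 62},
    {"rot": [0, 0, 0], "delta_pos": [0, 0, 0], "grip": 30},
    {"rot": [0, 0, 0], "delta_pos": [0, 0, 0], "grip": 30},
    {"rot": [0, 0, 0], "delta_pos": [0, 0, 0], "grip": 30},
    {"rot": [0, 0, 0], "delta_pos": [0, 0, 0], "grip": 30},
  ],
)

```text
time_s: 6.33
tool_pos: [0.5585, 0.2485, 0.0111]
ee_rot: [0.61, -0.36, 0.361, -0.607]
ft_force: [0.4, -0.2, -2.1]
gripper_width: 0.0398
```

Run:
```python
from h import *
from station import sense
s=sense()
t=np.radians(1.15);Rt=np.array([[np.cos(t),-np.sin(t)],[np.sin(t),np.cos(t)]])
for p in [(41.9,-30.6),(41.9,9.4),(7.26,-10.6),(7.26,29.4)]: print(p,np.round(np.array([.525,.2272])+Rt@np.array(p)/1000,4))
plan(s,[0.5667,0.2374,0.0125],31.2)
```

```text
(41.9, -30.6) [0.5675 0.1974]
(41.9, 9.4) [0.5667 0.2374]
(7.26, -10.6) [0.5325 0.2167]
(7.26, 29.4) [0.5317 0.2567]
pos [0.5585 0.2485 0.0111] jawdeg 28.7 ydown [-0.001 -0.004 -1.   ] w 0.0398 F [ 0.4 -0.2 -2.1] t 6.33
 worlddelta [ 0.0082 -0.0111  0.0014]  tool delta [ 0.0137 -0.0014  0.0018]
 turn tool rotvec [ 0.16 -2.51  0.16]  final-frame delta [ 0.0138 -0.0014  0.0012]
```

drive_tool(
  commands=[
    {"rot": [0.1, -2.5, 0.1], "delta_pos": [0, -0.0015, 0], "grip": 30},
    {"rot": [0, 0, 0], "delta_pos": [0.006, 0, 0.0005], "grip": 30},
    {"rot": [0, 0, 0], "delta_pos": [0.006, 0, 0.0005], "grip": 30},
    {"rot": [0, 0, 0], "delta_pos": [0.003, 0, 0], "grip": 30},
    {"rot": [0, 0, 0], "delta_pos": [0.0, 0, 0], "grip": 30},
  ],
)

```text
time_s: 6.75
tool_pos: [0.5679, 0.2348, 0.0128]
ee_rot: [0.616, -0.347, 0.348, -0.615]
ft_force: [0.0, -0.8, -1.3]
gripper_width: 0.0401
```

Run:
```python
from h import *
from station import sense
plan(sense(),[0.5684,0.2346,0.0125],31.2)
```

```text
pos [0.5679 0.2348 0.0128] jawdeg 31.1 ydown [-0.    -0.002 -1.   ] w 0.0401 F [ 0.  -0.8 -1.3] t 6.75
 worlddelta [ 0.0005 -0.0002 -0.0003]  tool delta [0.0004 0.0003 0.0004]
 turn tool rotvec [ 0.07 -0.07  0.07]  final-frame delta [0.0004 0.0003 0.0004]
```

Now I'll nudge it further to -y and then +x until contact.

drive_tool(
  commands=[
    {"rot": [0, 0, 0], "delta_pos": [0.0013, 0, -0.0008], "grip": 30},
    {"rot": [0, 0, 0], "delta_pos": [0.0013, 0, -0.0008], "grip": 30},
    {"rot": [0, 0, 0], "delta_pos": [0.001, 0, 0.0015], "grip": 30},
    {"rot": [0, 0, 0], "delta_pos": [0.001, 0, 0.0015], "grip": 30},
    {"rot": [0, 0, 0], "delta_pos": [0, 0, 0], "grip": 30},
  ],
)

```text
time_s: 7.17
tool_pos: [0.5682, 0.2352, 0.0121]
ee_rot: [0.616, -0.35, 0.345, -0.615]
ft_force: [-0.3, 0.0, -2.6]
gripper_width: 0.0398
```

Run:
```python
from h import *
from station import sense
plan(sense(),[0.5684,0.2346,0.0125],31.2)
```

```text
pos [0.5682 0.2352 0.0121] jawdeg 31.1 ydown [-0.006  0.002 -1.   ] w 0.0398 F [-0.3  0.  -2.6] t 7.17
 worlddelta [ 0.0002 -0.0006  0.0004]  tool delta [ 0.0006 -0.0004 -0.0001]
 turn tool rotvec [ 0.25 -0.08 -0.3 ]  final-frame delta [ 0.0006 -0.0004 -0.0001]
```

drive_tool(
  commands=[
    {"rot": [0.2, 0, -0.3], "delta_pos": [0, 0, 0], "grip": 60},
    {"rot": [0, 0, 0], "delta_pos": [0, 0, 0], "grip": 60},
    {"rot": [0, 0, 0], "delta_pos": [0, 0, 0], "grip": 60},
    {"rot": [0, 0, 0], "delta_pos": [0, -0.025, 0], "grip": 62},
    {"rot": [0, 0, 0], "delta_pos": [0, -0.035, 0], "grip": 62},
    {"rot": [0, 0, 0], "delta_pos": [-0.015, -0.025, -0.025], "grip": 62},
    {"rot": [0, -6, 0], "delta_pos": [-0.015, -0.02, -0.025], "grip": 62},
    {"rot": [0, -7, 0], "delta_pos": [0.012, -0.02, -0.028], "grip": 62},
    {"rot": [0, -7, 0], "delta_pos": [0.01, -0.015, -0.036], "grip": 62},
    {"rot": [0, -7, 0], "delta_pos": [0.007, 0, -0.036], "grip": 62},
    {"rot": [0, -7, 0], "delta_pos": [0, 0, -0.038], "grip": 62},
    {"rot": [0, -7, 0], "delta_pos": [0, 0, -0.038], "grip": 62},
  ],
)

```text
time_s: 8.17
tool_pos: [0.4266, 0.0788, 0.1597]
ee_rot: [-0.698, 0.1, -0.113, 0.7]
ft_force: [0.4, -0.7, -0.8]
gripper_width: 0.0564
```

Run:
```python
from h import *
from station import sense
plan(sense(),[0.43,-0.21,0.2],90)
```

```text
pos [0.4266 0.0788 0.1597] jawdeg 72.7 ydown [ 0.018  0.001 -1.   ] w 0.0564 F [ 0.4 -0.7 -0.8] t 8.17
 worlddelta [ 0.0034 -0.2888  0.0403]  tool delta [ 0.0898 -0.0405 -0.2745]
 turn tool rotvec [ -0.22 -17.29   1.04]  final-frame delta [ 0.0034 -0.0403 -0.2888]
```

drive_tool(
  commands=[
    {"rot": [0, -6, 0.5], "delta_pos": [0.01, -0.006, -0.036], "grip": 62},
    {"rot": [0, -6, 0.5], "delta_pos": [0.006, -0.006, -0.036], "grip": 62},
    {"rot": [0, -5, 0], "delta_pos": [0.003, -0.006, -0.036], "grip": 62},
    {"rot": [0, 0, 0], "delta_pos": [0, -0.006, -0.036], "grip": 62},
    {"rot": [0, 0, 0], "delta_pos": [0, -0.006, -0.036], "grip": 62},
    {"rot": [0, 0, 0], "delta_pos": [0, -0.006, -0.036], "grip": 62},
    {"rot": [0, 0, 0], "delta_pos": [0, 0, -0.02], "grip": 62},
    {"rot": [0, 0, 0], "delta_pos": [0, 0, 0], "grip": 62},
    {"rot": [0, 0, 0], "delta_pos": [0, 0, 0], "grip": 62},
  ],
)

```text
time_s: 8.92
tool_pos: [0.4189, -0.175, 0.2005]
ee_rot: [-0.707, -0.001, -0.011, 0.707]
ft_force: [0.9, 0.6, -0.5]
gripper_width: 0.0571
```

Run:
```python
from h import *
from station import sense,vision
d=vision.get_image("wrist");cv2.imwrite("pics/w3.png",d["image"]);np.savez("pics/w3.npz",**d)
plan(sense(),[0.46,-0.214,0.008],91)
for v in (120,150): nuts(d,.022,vmin=v)
t=vision.get_image("top");crop(t["image"],145,150,215,220,8,"pics/t3.png")
```

```text
pos [ 0.4189 -0.1747  0.2005] jawdeg 89.2 ydown [ 0.017  0.    -1.   ] w 0.0567 F [-0.3  0.1 -0.2] t 8.97
 worlddelta [ 0.0411 -0.0393 -0.1925]  tool delta [ 0.0385  0.1931 -0.0388]
 turn tool rotvec [-0.01 -1.81  0.95]  final-frame delta [ 0.0404  0.1925 -0.04  ]
nut [ 0.6148 -0.1304] flat normals at deg 0.0 +60k widths [0.0049 0.0857 0.0889]
nut [ 0.6137 -0.2344] flat normals at deg 57.5 +60k widths [0.0733 0.0726 0.005 ]
nut [ 0.5527 -0.0363] flat normals at deg 36.0 +60k widths [0.0619 0.0108 0.0596]
nut [ 0.5486 -0.3158] flat normals at deg 21.5 +60k widths [0.0601 0.01   0.0613]
nut [0.4901 0.0311] flat normals at deg 59.5 +60k widths [0.0319 0.0312 0.0106]
nut [ 0.4824 -0.4074] flat normals at deg 39.0 +60k widths [0.0313 0.0381 0.0369]
nut [ 0.4583 -0.2119] flat normals at deg 35.0 +60k widths [0.0441 0.0431 0.0468]
nut [ 0.4454 -0.3144] flat normals at deg 28.5 +60k widths [0.0428 0.046  0.0492]
nut [ 0.3119 -0.4234] flat normals at deg 52.5 +60k widths [0.0107 0.0248 0.0168]
nut [ 0.3116 -0.4011] flat normals at deg 53.0 +60k widths [0.0107 0.0247 0.0163]
nut [ 0.3113 -0.37
[... 3279 characters left out ...]
rmals at deg 53.0 +60k widths [0.0103 0.0245 0.0165]
nut [ 0.3083 -0.0932] flat normals at deg 53.0 +60k widths [0.0101 0.0249 0.0166]
nut [ 0.308  -0.0712] flat normals at deg 53.0 +60k widths [0.0103 0.0247 0.0165]
nut [ 0.3078 -0.0492] flat normals at deg 52.5 +60k widths [0.01   0.0246 0.0166]
nut [ 0.3075 -0.0271] flat normals at deg 52.5 +60k widths [0.0101 0.0246 0.0164]
nut [ 0.3074 -0.0051] flat normals at deg 54.0 +60k widths [0.0104 0.0246 0.0161]
nut [0.307 0.017] flat normals at deg 53.5 +60k widths [0.0103 0.0245 0.0163]
nut [0.3068 0.0388] flat normals at deg 52.5 +60k widths [0.0099 0.0242 0.0165]
nut [0.3065 0.061 ] flat normals at deg 52.5 +60k widths [0.01   0.0247 0.0164]
```

View pics/w3.png

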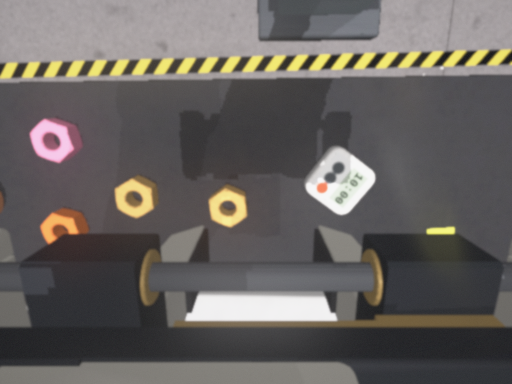

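View pics/t3.png

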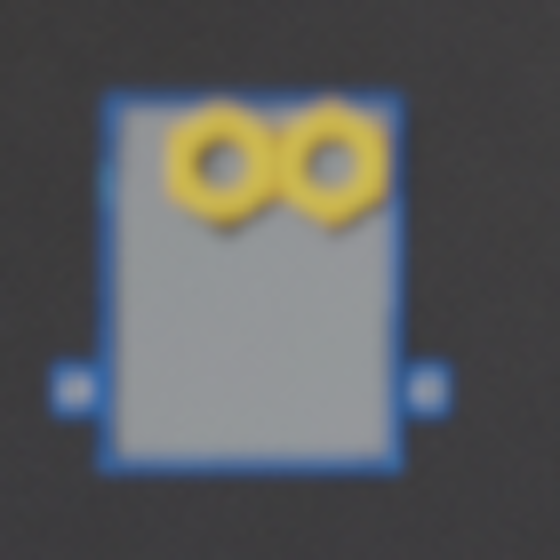

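The top crop shows the rear row closed up against the back wall at (222,162) and (330,162). In the wrist view nut_c is at (229,206) and nut_d at (136,197), with the decoys further left. Next I'll pick up nut_c.

drive_tool(
  commands=[
    {"rot": [0, -6, 0.9], "delta_pos": [0.02, 0.03, -0.02], "grip": 62},
    {"rot": [0, 0, 0], "delta_pos": [0.018, 0.035, -0.02], "grip": 62},
    {"rot": [0, 0, 0], "delta_pos": [0, 0.03, 0], "grip": 62},
    {"rot": [0, 0, 0], "delta_pos": [0, 0.025, 0], "grip": 62},
    {"rot": [0, 0, 0], "delta_pos": [0, 0.01, 0], "grip": 62},
    {"rot": [0, 0, 0], "delta_pos": [0, 0, 0], "grip": 62},
  ],
)

```text
time_s: 9.52
tool_pos: [0.467, -0.2032, 0.0672]
ee_rot: [-0.705, -0.042, 0.036, 0.707]
ft_force: [0.3, 0.2, 1.0]
gripper_width: 0.0568
```

Run:
```python
from h import *
from station import sense,vision
plan(sense(),[0.46,-0.2135,0.008],95)
```

```text
pos [ 0.467  -0.2032  0.0672] jawdeg 96.3 ydown [ 0.009  0.004 -1.   ] w 0.0568 F [0.3 0.2 1. ] t 9.52
 worlddelta [-0.007  -0.0103 -0.0592]  tool delta [-0.0087  0.0591 -0.0096]
 turn tool rotvec [-0.16  1.32  0.55]  final-frame delta [-0.0079  0.0592 -0.0097]
```

drive_tool(
  commands=[
    {"rot": [0, 1.3, 0.5], "delta_pos": [-0.008, 0.01, -0.0096], "grip": 62},
    {"rot": [0, 0, 0], "delta_pos": [0, 0.015, 0], "grip": 62},
    {"rot": [0, 0, 0], "delta_pos": [0, 0.005, 0], "grip": 62},
    {"rot": [0, 0, 0], "delta_pos": [0, 0, 0], "grip": 62},
  ],
)

```text
time_s: 9.85
tool_pos: [0.4607, -0.2113, 0.0365]
ee_rot: [-0.705, -0.032, 0.032, 0.708]
ft_force: [-0.2, -0.5, -0.4]
gripper_width: 0.0569
```

Run:
```python
from h import *
from station import sense,vision
plan(sense(),[0.46,-0.2135,0.008],95)
```

```text
pos [ 0.4607 -0.2113  0.0365] jawdeg 95.1 ydown [ 0.     0.004 -1.   ] w 0.0569 F [-0.2 -0.5 -0.4] t 9.85
 worlddelta [-0.0007 -0.0022 -0.0285]  tool delta [-0.0009  0.0285 -0.0022]
 turn tool rotvec [-0.22  0.14  0.02]  final-frame delta [-0.0009  0.0285 -0.0021]
```

drive_tool(
  commands=[
    {"rot": [0, 0, 0], "delta_pos": [-0.002, 0.014, -0.002], "grip": 62},
    {"rot": [0, 0, 0], "delta_pos": [0, 0.011, 0], "grip": 62},
    {"rot": [0, 0, 0], "delta_pos": [0, 0.001, 0], "grip": 62},
    {"rot": [0, 0, 0], "delta_pos": [0, 0, 0], "grip": 30},
    {"rot": [0, 0, 0], "delta_pos": [0, 0, 0], "grip": 30},
    {"rot": [0, 0, 0], "delta_pos": [0, 0, 0], "grip": 30},
    {"rot": [0, 0, 0], "delta_pos": [0, 0, 0], "grip": 30},
  ],
  squeeze=25,
)

```text
time_s: 10.43
tool_pos: [0.4613, -0.2138, 0.0136]
ee_rot: [-0.705, -0.033, 0.03, 0.707]
ft_force: [-0.4, -0.7, -0.6]
gripper_width: 0.0396
```

Run:
```python
from h import *
from station import sense,vision
plan(sense(),[0.46,-0.2135,0.008],95)
```

```text
pos [ 0.4613 -0.2138  0.0136] jawdeg 95.1 ydown [ 0.005  0.003 -1.   ] w 0.0396 F [-0.4 -0.7 -0.6] t 10.43
 worlddelta [-0.0013  0.0003 -0.0056]  tool delta [-0.0013  0.0056  0.0004]
 turn tool rotvec [-0.15  0.11  0.31]  final-frame delta [-0.0012  0.0056  0.0004]
```

drive_tool(
  commands=[
    {"rot": [0, 0, 0.3], "delta_pos": [0, 0, 0], "grip": 50},
    {"rot": [0, 0, 0], "delta_pos": [0, 0, 0], "grip": 50},
    {"rot": [0, 0, 0], "delta_pos": [-0.0025, 0.004, 0], "grip": 50},
    {"rot": [0, 0, 0], "delta_pos": [0, 0.002, 0], "grip": 50},
    {"rot": [0, 0, 0], "delta_pos": [0, 0, 0], "grip": 30},
    {"rot": [0, 0, 0], "delta_pos": [0, 0, 0], "grip": 30},
    {"rot": [0, 0, 0], "delta_pos": [0, 0, 0], "grip": 30},
    {"rot": [0, 0, 0], "delta_pos": [0, 0, 0], "grip": 30},
  ],
)

```text
time_s: 11.1
tool_pos: [0.4595, -0.2142, 0.0083]
ee_rot: [-0.706, -0.032, 0.031, 0.707]
ft_force: [-0.8, -0.3, 0.6]
gripper_width: 0.0402
```

Run:
```python
from h import *
from station import sense,vision
plan(sense(),[0.46,-0.2135,0.008],95)
```

```text
pos [ 0.4595 -0.2142  0.0083] jawdeg 95.1 ydown [ 0.002  0.002 -1.   ] w 0.0402 F [-0.8 -0.3  0.6] t 11.1
 worlddelta [ 0.0005  0.0007 -0.0003]  tool delta [0.0005 0.0003 0.0006]
 turn tool rotvec [-0.11  0.13  0.1 ]  final-frame delta [0.0005 0.0003 0.0006]
```

drive_tool(
  commands=[
    {"rot": [0, 0, 0], "delta_pos": [0, -0.02, 0], "grip": 30},
    {"rot": [0, 0, 0], "delta_pos": [0, -0.035, 0], "grip": 30},
    {"rot": [0, 0, 0], "delta_pos": [0, -0.03, 0.015], "grip": 30},
    {"rot": [0, 0, 0], "delta_pos": [0, -0.015, 0.03], "grip": 30},
    {"rot": [0, 2, 0], "delta_pos": [0, 0, 0.038], "grip": 30},
    {"rot": [0, 2, 0], "delta_pos": [0, 0, 0.038], "grip": 30},
    {"rot": [0, 0, 0], "delta_pos": [0, 0, 0.038], "grip": 30},
    {"rot": [0, 0, 0], "delta_pos": [0, 0, 0.038], "grip": 30},
    {"rot": [0, 0, 0], "delta_pos": [0, 0, 0.038], "grip": 30},
    {"rot": [0, 0, 0], "delta_pos": [0, 0, 0.038], "grip": 30},
    {"rot": [0, 0, 0], "delta_pos": [0.005, 0, 0.038], "grip": 30},
    {"rot": [0, 0, 0], "delta_pos": [0.01, 0, 0.038], "grip": 30},
  ],
)

```text
time_s: 12.1
tool_pos: [0.4596, 0.1378, 0.1125]
ee_rot: [0.707, -0.001, 0.001, -0.707]
ft_force: [0.4, -0.3, -2.0]
gripper_width: 0.0395
```

Run:
```python
from h import *
from station import sense,vision
plan(sense(),[0.518,0.2167,0.06],91.2)
```

```text
pos [0.4596 0.1378 0.1125] jawdeg 89.8 ydown [ 0.    -0.001 -1.   ] w 0.0395 F [ 0.4 -0.3 -2. ] t 12.1
 worlddelta [ 0.0584  0.0789 -0.0525]  tool delta [0.0581 0.0525 0.0791]
 turn tool rotvec [ 0.05 -1.4   0.02]  final-frame delta [0.06   0.0525 0.0777]
```

drive_tool(
  commands=[
    {"rot": [0, -1.4, 0], "delta_pos": [0.02, 0.005, 0.03], "grip": 30},
    {"rot": [0, 0, 0], "delta_pos": [0.02, 0.015, 0.025], "grip": 30},
    {"rot": [0, 0, 0], "delta_pos": [0.015, 0.015, 0.015], "grip": 30},
    {"rot": [0, 0, 0], "delta_pos": [0, 0.01, 0], "grip": 30},
    {"rot": [0, 0, 0], "delta_pos": [0, 0, 0], "grip": 30},
  ],
)

```text
time_s: 12.52
tool_pos: [0.5143, 0.2257, 0.0652]
ee_rot: [-0.705, -0.014, 0.013, 0.709]
ft_force: [-1.3, -1.0, -2.4]
gripper_width: 0.0398
```

Run:
```python
from h import *
from station import sense,vision
plan(sense(),[0.527,0.2167,0.014],91.2)
```

```text
pos [0.5143 0.2257 0.0652] jawdeg 92.2 ydown [ 0.001  0.005 -1.   ] w 0.0398 F [-1.3 -1.  -2.4] t 12.52
 worlddelta [ 0.0127 -0.009  -0.0512]  tool delta [ 0.0123  0.0511 -0.0097]
 turn tool rotvec [-0.28  0.95  0.09]  final-frame delta [ 0.0125  0.0512 -0.0092]
```

drive_tool(
  commands=[
    {"rot": [-0.2, 1, 0], "delta_pos": [0.008, 0, -0.0095], "grip": 30},
    {"rot": [0, 0, 0], "delta_pos": [0, 0.015, 0], "grip": 30},
    {"rot": [0, 0, 0], "delta_pos": [0, 0.015, 0], "grip": 30},
    {"rot": [0, 0, 0], "delta_pos": [0, 0.01, 0], "grip": 30},
    {"rot": [0, 0, 0], "delta_pos": [0, 0, 0], "grip": 30},
  ],
)

```text
time_s: 12.93
tool_pos: [0.5236, 0.2091, 0.0257]
ee_rot: [0.708, 0.005, -0.003, -0.706]
ft_force: [-0.2, -0.0, -2.2]
gripper_width: 0.0393
```

Run:
```python
from h import *
from station import sense,vision
plan(sense(),[0.532,0.2167,0.0135],91.2)
```

```text
pos [0.5236 0.2091 0.0257] jawdeg 90.6 ydown [ 0.001 -0.002 -1.   ] w 0.0393 F [-0.2 -0.  -2.2] t 12.93
 worlddelta [ 0.0084  0.0076 -0.0122]  tool delta [0.0085 0.0122 0.0075]
 turn tool rotvec [ 0.11 -0.55  0.08]  final-frame delta [0.0085 0.0122 0.0074]
```

drive_tool(
  commands=[
    {"rot": [0, -0.5, 0], "delta_pos": [0, 0, 0.0075], "grip": 30},
    {"rot": [0, 0, 0], "delta_pos": [0, 0.004, 0], "grip": 30},
    {"rot": [0, 0, 0], "delta_pos": [0, 0.004, 0], "grip": 30},
    {"rot": [0, 0, 0], "delta_pos": [0, 0.003, 0], "grip": 30},
    {"rot": [0, 0, 0], "delta_pos": [0, 0, 0], "grip": 30},
  ],
)

```text
time_s: 13.35
tool_pos: [0.5249, 0.2152, 0.0166]
ee_rot: [0.708, 0.007, -0.005, -0.707]
ft_force: [-0.1, -0.8, -2.2]
gripper_width: 0.0395
```

Run:
```python
from h import *
from station import sense,vision
plan(sense(),[0.532,0.2167,0.0135],91.2)
```

```text
pos [0.5249 0.2152 0.0166] jawdeg 91.0 ydown [ 0.004 -0.001 -1.   ] w 0.0395 F [-0.1 -0.8 -2.2] t 13.35
 worlddelta [ 0.0071  0.0015 -0.0031]  tool delta [0.0071 0.0032 0.0014]
 turn tool rotvec [ 0.08 -0.22  0.22]  final-frame delta [0.0071 0.0031 0.0014]
```

drive_tool(
  commands=[
    {"rot": [0, 0, 0.2], "delta_pos": [0, 0.003, 0.0015], "grip": 30},
    {"rot": [0, 0, 0], "delta_pos": [0.003, 0.0005, 0], "grip": 30},
    {"rot": [0, 0, 0], "delta_pos": [0.003, 0, 0], "grip": 30},
    {"rot": [0, 0, 0], "delta_pos": [0.002, 0, 0], "grip": 30},
    {"rot": [0, 0, 0], "delta_pos": [0, 0, 0], "grip": 30},
  ],
)

```text
time_s: 13.77
tool_pos: [0.533, 0.2174, 0.013]
ee_rot: [0.708, 0.006, -0.007, -0.707]
ft_force: [-1.4, -0.6, -2.1]
gripper_width: 0.0397
```

Run:
```python
from h import *
from station import sense,vision
plan(sense(),[0.532,0.2167,0.0135],91.2)
```

```text
pos [0.533  0.2174 0.013 ] jawdeg 91.0 ydown [-0.001 -0.001 -1.   ] w 0.0397 F [-1.4 -0.6 -2.1] t 13.77
 worlddelta [-0.001  -0.0007  0.0005]  tool delta [-0.001  -0.0005 -0.0007]
 turn tool rotvec [ 0.07 -0.17 -0.08]  final-frame delta [-0.001  -0.0005 -0.0007]
```

drive_tool(
  commands=[
    {"rot": [0, 0, 0], "delta_pos": [0.0015, 0.0007, 0], "grip": 30},
    {"rot": [0, 0, 0], "delta_pos": [0.0015, 0, 0], "grip": 30},
    {"rot": [0, 0, 0], "delta_pos": [0, 0, 0], "grip": 30},
  ],
)

```text
time_s: 14.02
tool_pos: [0.5333, 0.2181, 0.0123]
ee_rot: [0.707, 0.004, -0.009, -0.707]
ft_force: [-0.3, -0.4, -1.1]
gripper_width: 0.0396
```

Run:
```python
from h import *
from station import sense,vision
plan(sense(),[0.532,0.2167,0.0135],91.2)
d=vision.get_image("wrist");cv2.imwrite("pics/w4.png",d["image"])
```

```text
pos [0.5333 0.2181 0.0123] jawdeg 91.1 ydown [-0.007 -0.001 -1.   ] w 0.0396 F [-0.3 -0.4 -1.1] t 14.02
 worlddelta [-0.0013 -0.0014  0.0012]  tool delta [-0.0013 -0.0012 -0.0013]
 turn tool rotvec [ 0.05 -0.12 -0.39]  final-frame delta [-0.0013 -0.0012 -0.0013]
```

View pics/w4.png

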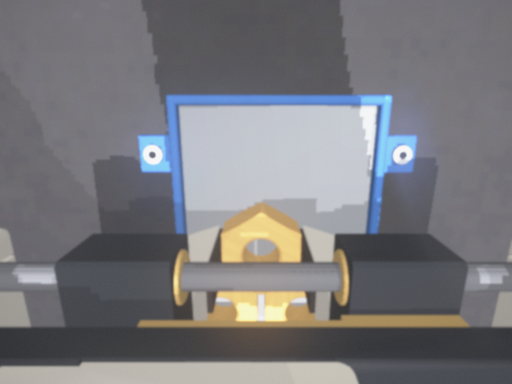

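drive_tool(
  commands=[
    {"rot": [0, 0, -0.4], "delta_pos": [-0.0005, 0, 0], "grip": 46},
    {"rot": [0, 0, 0], "delta_pos": [0, 0, 0], "grip": 46},
    {"rot": [0, 0, 0], "delta_pos": [-0.002, 0, 0], "grip": 50},
    {"rot": [0, 0, 0], "delta_pos": [0, 0, 0], "grip": 58},
    {"rot": [0, 0, 0], "delta_pos": [0, 0, 0], "grip": 58},
    {"rot": [0, 0, 0], "delta_pos": [0, -0.02, 0], "grip": 60},
    {"rot": [0, 0, 0], "delta_pos": [0, -0.04, 0], "grip": 62},
    {"rot": [0, 0, 0], "delta_pos": [-0.01, -0.035, -0.01], "grip": 62},
    {"rot": [0, 0, 0], "delta_pos": [-0.012, -0.02, -0.035], "grip": 62},
    {"rot": [0, 0, 0], "delta_pos": [-0.012, 0, -0.038], "grip": 62},
    {"rot": [0, 0, 0], "delta_pos": [-0.012, 0, -0.038], "grip": 62},
    {"rot": [0, 0, 0], "delta_pos": [-0.012, 0, -0.038], "grip": 62},
  ],
)

```text
time_s: 15.07
tool_pos: [0.48, 0.0628, 0.1331]
ee_rot: [-0.706, -0.016, 0.007, 0.708]
ft_force: [1.1, -1.1, -0.3]
gripper_width: 0.0573
```

Run:
```python
from h import *
from station import sense,vision
plan(sense(),[0.447,-0.3175,0.1],89.5)
t=vision.get_image("top");crop(t["image"],145,150,215,220,8,"pics/t4.png")
```

```text
pos [0.48   0.0628 0.1331] jawdeg 91.9 ydown [ 0.013  0.003 -1.   ] w 0.0573 F [ 1.1 -1.1 -0.3] t 15.07
 worlddelta [-0.033  -0.3803 -0.0331]  tool delta [-0.0459  0.0315 -0.3791]
 turn tool rotvec [-0.17  2.39  0.72]  final-frame delta [-0.0296  0.0331 -0.3806]
```

View pics/t4.png

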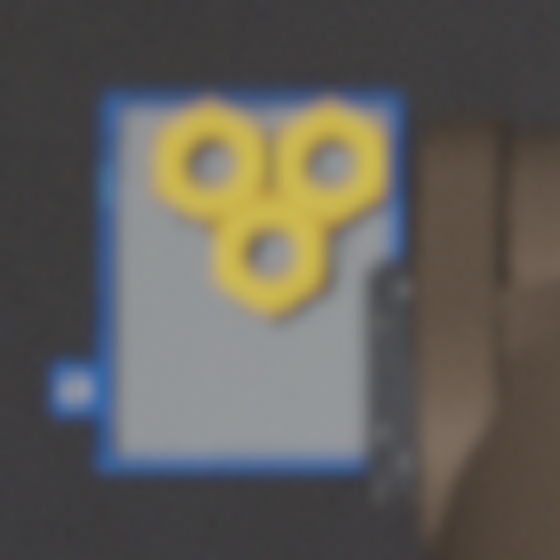

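The top crop shows nut_c nested at (270,252), but it wedged nut_a about 4 mm to the left, to (210,162). I'll close that gap at the end and fetch nut_d now.

drive_tool(
  commands=[
    {"rot": [0, 0, 0.7], "delta_pos": [-0.006, 0, -0.036], "grip": 62},
    {"rot": [0, 1.2, 0], "delta_pos": [-0.006, 0, -0.037], "grip": 62},
    {"rot": [0, 1.2, 0], "delta_pos": [-0.006, 0, -0.038], "grip": 62},
    {"rot": [0, 0, 0], "delta_pos": [-0.006, 0, -0.038], "grip": 62},
    {"rot": [0, 0, 0], "delta_pos": [-0.003, 0, -0.038], "grip": 62},
    {"rot": [0, 0, 0], "delta_pos": [0, 0, -0.038], "grip": 62},
    {"rot": [0, 0, 0], "delta_pos": [0, 0, -0.038], "grip": 62},
    {"rot": [0, 0, 0], "delta_pos": [0, 0, -0.03], "grip": 62},
    {"rot": [0, 0, 0], "delta_pos": [0, 0.01, -0.01], "grip": 62},
    {"rot": [0, 0, 0], "delta_pos": [0, 0, 0], "grip": 62},
  ],
)

```text
time_s: 15.95
tool_pos: [0.4476, -0.2621, 0.1254]
ee_rot: [0.708, -0.006, 0.011, -0.706]
ft_force: [0.4, 0.3, -0.6]
gripper_width: 0.0569
```

Run:
```python
from h import *
from station import sense,vision
plan(sense(),[0.4475,-0.3175,0.008],89.5)
```

```text
pos [ 0.4476 -0.2621  0.1254] jawdeg 88.6 ydown [ 0.006 -0.003 -1.   ] w 0.0569 F [ 0.4  0.3 -0.6] t 15.95
 worlddelta [-1.000e-04 -5.540e-02 -1.174e-01]  tool delta [ 0.0006  0.1176 -0.055 ]
 turn tool rotvec [ 0.19 -0.9   0.36]  final-frame delta [ 0.0004  0.1174 -0.0554]
```

drive_tool(
  commands=[
    {"rot": [0.2, -0.9, 0.4], "delta_pos": [0, 0, -0.025], "grip": 62},
    {"rot": [0, 0, 0], "delta_pos": [0, 0.02, -0.025], "grip": 62},
    {"rot": [0, 0, 0], "delta_pos": [0, 0.025, -0.005], "grip": 62},
    {"rot": [0, 0, 0], "delta_pos": [0, 0.015, 0], "grip": 62},
    {"rot": [0, 0, 0], "delta_pos": [0, 0, 0], "grip": 62},
  ],
)

```text
time_s: 16.37
tool_pos: [0.4495, -0.3174, 0.0652]
ee_rot: [0.707, -0.002, 0.003, -0.707]
ft_force: [-0.5, 0.2, 1.2]
gripper_width: 0.0569
```

Run:
```python
from h import *
from station import sense,vision
plan(sense(),[0.4475,-0.3175,0.008],89.5)
```

```text
pos [ 0.4495 -0.3174  0.0652] jawdeg 89.6 ydown [ 0.002 -0.    -1.   ] w 0.0569 F [-0.5  0.2  1.2] t 16.37
 worlddelta [-0.002  -0.0001 -0.0572]  tool delta [-0.0021  0.0572 -0.0001]
 turn tool rotvec [0.   0.09 0.14]  final-frame delta [-0.002   0.0572 -0.0001]
```

drive_tool(
  commands=[
    {"rot": [0, 0, 0], "delta_pos": [-0.002, 0.02, 0], "grip": 62},
    {"rot": [0, 0, 0], "delta_pos": [0, 0.02, 0], "grip": 62},
    {"rot": [0, 0, 0], "delta_pos": [0, 0.008, 0], "grip": 62},
    {"rot": [0, 0, 0], "delta_pos": [0, 0, 0], "grip": 62},
  ],
)

```text
time_s: 16.7
tool_pos: [0.4506, -0.3137, 0.0183]
ee_rot: [-0.707, -0.0, -0.003, 0.708]
ft_force: [0.2, 0.1, -0.3]
gripper_width: 0.0569
```

Run:
```python
from h import *
from station import sense,vision
plan(sense(),[0.4475,-0.3175,0.008],89.5)
```

```text
pos [ 0.4506 -0.3137  0.0183] jawdeg 89.8 ydown [ 0.004  0.001 -1.   ] w 0.0569 F [ 0.2  0.1 -0.3] t 16.7
 worlddelta [-0.0031 -0.0038 -0.0103]  tool delta [-0.0031  0.0102 -0.0038]
 turn tool rotvec [-0.08  0.29  0.24]  final-frame delta [-0.003   0.0103 -0.0038]
```

drive_tool(
  commands=[
    {"rot": [0, 0, 0.2], "delta_pos": [-0.003, 0.006, -0.0038], "grip": 62},
    {"rot": [0, 0, 0], "delta_pos": [0, 0.004, 0], "grip": 62},
    {"rot": [0, 0, 0], "delta_pos": [0, 0, 0], "grip": 62},
    {"rot": [0, 0, 0], "delta_pos": [0, 0, 0], "grip": 30},
    {"rot": [0, 0, 0], "delta_pos": [0, 0, 0], "grip": 30},
    {"rot": [0, 0, 0], "delta_pos": [0, 0, 0], "grip": 30},
    {"rot": [0, 0, 0], "delta_pos": [0, 0, 0], "grip": 30},
  ],
)

```text
time_s: 17.28
tool_pos: [0.4505, -0.3174, 0.0121]
ee_rot: [0.707, 0.001, 0.002, -0.707]
ft_force: [0.0, 0.5, -2.5]
gripper_width: 0.0404
```

Run:
```python
from h import *
from station import sense,vision
plan(sense(),[0.4475,-0.3175,0.008],89.5)
```

```text
pos [ 0.4505 -0.3174  0.0121] jawdeg 89.9 ydown [ 0.005 -0.    -1.   ] w 0.0404 F [ 0.   0.5 -2.5] t 17.28
 worlddelta [-0.003  -0.0001 -0.0041]  tool delta [-0.003   0.0041 -0.0001]
 turn tool rotvec [0.01 0.42 0.31]  final-frame delta [-0.003   0.0041 -0.0001]
```

drive_tool(
  commands=[
    {"rot": [0, 0.4, 0.3], "delta_pos": [0, 0, 0], "grip": 50},
    {"rot": [0, 0, 0], "delta_pos": [0, 0, 0], "grip": 50},
    {"rot": [0, 0, 0], "delta_pos": [-0.003, 0.003, 0], "grip": 50},
    {"rot": [0, 0, 0], "delta_pos": [-0.001, 0.001, 0], "grip": 50},
    {"rot": [0, 0, 0], "delta_pos": [0, 0, 0], "grip": 30},
    {"rot": [0, 0, 0], "delta_pos": [0, 0, 0], "grip": 30},
    {"rot": [0, 0, 0], "delta_pos": [0, 0, 0], "grip": 30},
    {"rot": [0, 0, 0], "delta_pos": [0, 0, 0], "grip": 30},
  ],
)

```text
time_s: 17.95
tool_pos: [0.4463, -0.3175, 0.0082]
ee_rot: [0.707, -0.003, 0.003, -0.707]
ft_force: [0.1, -0.9, 1.0]
gripper_width: 0.0397
```

Run:
```python
from h import *
from station import sense,vision
plan(sense(),[0.4475,-0.3175,0.008],89.5)
```

```text
pos [ 0.4463 -0.3175  0.0082] jawdeg 89.5 ydown [ 0. -0. -1.] w 0.0397 F [ 0.1 -0.9  1. ] t 17.95
 worlddelta [ 0.0012  0.     -0.0002]  tool delta [0.0012 0.0002 0.0001]
 turn tool rotvec [ 0.03 -0.03  0.02]  final-frame delta [0.0012 0.0002 0.0001]
```

drive_tool(
  commands=[
    {"rot": [0, 0, 0], "delta_pos": [0, -0.02, 0], "grip": 30},
    {"rot": [0, 0, 0], "delta_pos": [0, -0.035, 0], "grip": 30},
    {"rot": [0, 0, 0], "delta_pos": [0, -0.03, 0.015], "grip": 30},
    {"rot": [0, 0, 0], "delta_pos": [0, -0.02, 0.03], "grip": 30},
    {"rot": [0, 0, 0], "delta_pos": [0, 0, 0.039], "grip": 30},
    {"rot": [0, 0, 0], "delta_pos": [0, 0, 0.039], "grip": 30},
    {"rot": [0, 0, 0], "delta_pos": [0, 0, 0.039], "grip": 30},
    {"rot": [0, 0, 0], "delta_pos": [0, 0, 0.039], "grip": 30},
    {"rot": [0, 0, 0], "delta_pos": [0, 0, 0.039], "grip": 30},
    {"rot": [0, 0, 0], "delta_pos": [0, 0, 0.039], "grip": 30},
    {"rot": [0, 7, 0], "delta_pos": [0, 0, 0.039], "grip": 30},
    {"rot": [0, 7, 0], "delta_pos": [-0.005, 0, 0.038], "grip": 30},
  ],
)

```text
time_s: 18.95
tool_pos: [0.4481, 0.0358, 0.1162]
ee_rot: [0.703, -0.089, 0.09, -0.7]
ft_force: [1.4, -0.3, -2.0]
gripper_width: 0.0397
```

Run:
```python
from h import *
from station import sense,vision
plan(sense(),[0.518,0.265,0.06],31.2)
```

```text
pos [0.4481 0.0358 0.1162] jawdeg 75.5 ydown [ 0.    -0.004 -1.   ] w 0.0397 F [ 1.4 -0.3 -2. ] t 18.95
 worlddelta [ 0.0699  0.2292 -0.0562]  tool delta [0.0101 0.0554 0.2396]
 turn tool rotvec [ 0.17 44.26  0.12]  final-frame delta [-0.1598  0.0562  0.1785]
```

drive_tool(
  commands=[
    {"rot": [0, 7, 0], "delta_pos": [0, 0, 0.031], "grip": 30},
    {"rot": [0, 7, 0], "delta_pos": [-0.004, 0, 0.031], "grip": 30},
    {"rot": [0, 7, 0], "delta_pos": [-0.008, 0, 0.03], "grip": 30},
    {"rot": [0, 7, 0], "delta_pos": [-0.011, 0, 0.029], "grip": 30},
    {"rot": [0, 7, 0], "delta_pos": [-0.015, 0.005, 0.027], "grip": 30},
    {"rot": [0, 7, 0], "delta_pos": [-0.018, 0.01, 0.025], "grip": 30},
    {"rot": [0, 1, 0], "delta_pos": [-0.01, 0.01, 0.01], "grip": 30},
    {"rot": [0, 0, 0], "delta_pos": [0, 0, 0], "grip": 30},
  ],
)

```text
time_s: 19.62
tool_pos: [0.4941, 0.2507, 0.0885]
ee_rot: [0.617, -0.346, 0.345, -0.617]
ft_force: [-0.1, 1.0, -2.7]
gripper_width: 0.0398
```

Run:
```python
from h import *
from station import sense,vision
plan(sense(),[0.522,0.2575,0.016],31.2)
```

```text
pos [0.4941 0.2507 0.0885] jawdeg 31.5 ydown [-0.002  0.    -1.   ] w 0.0398 F [-0.1  1.  -2.7] t 19.62
 worlddelta [ 0.0279  0.0068 -0.0725]  tool delta [0.0088 0.0724 0.0275]
 turn tool rotvec [ 0.1   0.27 -0.06]  final-frame delta [0.0086 0.0725 0.0274]
```

drive_tool(
  commands=[
    {"rot": [0, 0, 0], "delta_pos": [-0.001, 0.015, 0.0075], "grip": 30},
    {"rot": [0, 0, 0], "delta_pos": [0, 0.025, 0], "grip": 30},
    {"rot": [0, 0, 0], "delta_pos": [0, 0.01, 0], "grip": 30},
    {"rot": [0, 0, 0], "delta_pos": [0, 0, 0], "grip": 30},
  ],
)

```text
time_s: 19.95
tool_pos: [0.4992, 0.2556, 0.0367]
ee_rot: [0.619, -0.345, 0.343, -0.617]
ft_force: [-0.9, 0.1, -1.2]
gripper_width: 0.0399
```

Run:
```python
from h import *
from station import sense,vision
plan(sense(),[0.5,0.2555,0.0125],31.2)
```

```text
pos [0.4992 0.2556 0.0367] jawdeg 31.8 ydown [-0.003 -0.001 -1.   ] w 0.0399 F [-0.9  0.1 -1.2] t 19.95
 worlddelta [ 0.0008 -0.0001 -0.0242]  tool delta [0.0005 0.0242 0.0007]
 turn tool rotvec [ 0.18  0.57 -0.02]  final-frame delta [0.0005 0.0242 0.0006]
```

drive_tool(
  commands=[
    {"rot": [0, 0.5, 0], "delta_pos": [0, 0.01, 0.001], "grip": 30},
    {"rot": [0, 0, 0], "delta_pos": [0, 0.008, 0], "grip": 30},
    {"rot": [0, 0, 0], "delta_pos": [0, 0.004, 0], "grip": 30},
    {"rot": [0, 0, 0], "delta_pos": [0, 0.001, 0], "grip": 30},
  ],
)

```text
time_s: 20.28
tool_pos: [0.5007, 0.2537, 0.014]
ee_rot: [0.616, -0.348, 0.347, -0.615]
ft_force: [0.1, -0.5, -3.5]
gripper_width: 0.0395
```

Run:
```python
from h import *
from station import sense,vision
plan(sense(),[0.5,0.2555,0.0125],31.2)
```

```text
pos [0.5007 0.2537 0.014 ] jawdeg 31.1 ydown [-0.002 -0.001 -1.   ] w 0.0395 F [ 0.1 -0.5 -3.5] t 20.28
 worlddelta [-0.0007  0.0018 -0.0015]  tool delta [-0.0019  0.0015  0.0003]
 turn tool rotvec [ 0.14 -0.13 -0.01]  final-frame delta [-0.0019  0.0015  0.0003]
```

drive_tool(
  commands=[
    {"rot": [0, 0, 0], "delta_pos": [0, 0.0013, 0], "grip": 30},
    {"rot": [0, 0, 0], "delta_pos": [0, 0, 0], "grip": 58},
    {"rot": [0, 0, 0], "delta_pos": [0, 0, 0], "grip": 58},
    {"rot": [0, 0, 0], "delta_pos": [0, 0, 0], "grip": 58},
    {"rot": [0, 0, 0], "delta_pos": [0, -0.025, 0], "grip": 58},
    {"rot": [0, 0, 0], "delta_pos": [0, -0.025, 0], "grip": 30},
    {"rot": [0, -7, 0], "delta_pos": [0.005, -0.01, 0.02], "grip": 0},
    {"rot": [0, -7, 0], "delta_pos": [0.007, 0, 0.02], "grip": 0},
    {"rot": [0, -7, 0], "delta_pos": [0.007, 0, 0.02], "grip": 0},
    {"rot": [0, -7, 0], "delta_pos": [0.007, 0, 0.01], "grip": 0},
    {"rot": [0, -7, 0], "delta_pos": [0.007, 0, 0], "grip": 0},
    {"rot": [0, -7, 0], "delta_pos": [0.007, 0, 0], "grip": 0},
  ],
)

```text
time_s: 21.28
tool_pos: [0.5882, 0.2766, 0.0811]
ee_rot: [-0.699, 0.097, -0.1, 0.701]
ft_force: [-0.5, -0.7, 0.1]
gripper_width: 0.0108
```

Run:
```python
from h import *
from station import sense,vision
plan(sense(),[0.566,0.287,0.0125],91.2)
d=vision.get_image("wrist");cv2.imwrite("pics/w5.png",d["image"]);np.savez("pics/w5.npz",**d)
```

```text
pos [0.5882 0.2766 0.0811] jawdeg 73.9 ydown [ 0.004  0.003 -1.   ] w 0.0108 F [-0.5 -0.7  0.1] t 21.28
 worlddelta [-0.0222  0.0104 -0.0686]  tool delta [-0.0244  0.0685  0.0036]
 turn tool rotvec [ -0.18 -17.25   0.21]  final-frame delta [-0.022   0.0686  0.0109]
```

View pics/w5.png

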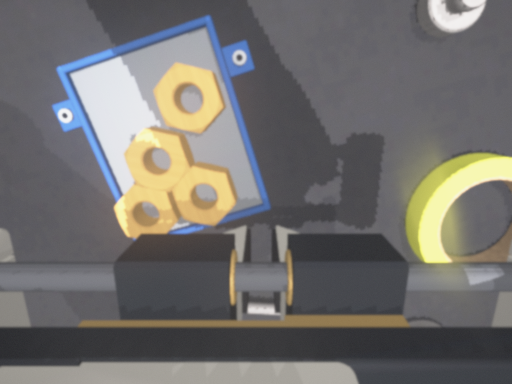

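Wrist view: nut_d sits loose in front at (190,97), nut_c at (158,158), nut_b at (147,210) and nut_a at (205,193). The gap between nut_a and nut_b is visible. I'll push nut_a toward nut_b from the left.

drive_tool(
  commands=[
    {"rot": [0, -6, 0], "delta_pos": [-0.012, 0.005, 0.004], "grip": 0},
    {"rot": [0, -6, 0], "delta_pos": [-0.012, 0.01, 0.006], "grip": 0},
    {"rot": [0, -5, 0], "delta_pos": [0, 0.01, 0], "grip": 0},
    {"rot": [0, 0, 0], "delta_pos": [0, 0, 0], "grip": 0},
  ],
)

```text
time_s: 21.67
tool_pos: [0.5704, 0.2899, 0.0578]
ee_rot: [-0.706, -0.012, 0.005, 0.708]
ft_force: [-0.4, -0.7, 0.5]
gripper_width: 0.0001
```

Run:
```python
from h import *
from station import sense,vision
plan(sense(),[0.566,0.287,0.0135],91.2)
```

```text
pos [0.5704 0.2899 0.0578] jawdeg 91.4 ydown [ 0.01   0.004 -1.   ] w 0.0001 F [-0.4 -0.7  0.5] t 21.67
 worlddelta [-0.0044 -0.0029 -0.0443]  tool delta [-0.0049  0.0443 -0.003 ]
 turn tool rotvec [-0.21  0.17  0.59]  final-frame delta [-0.0044  0.0443 -0.0028]
```

drive_tool(
  commands=[
    {"rot": [-0.2, 0, 0.6], "delta_pos": [-0.0045, 0.012, 0], "grip": 0},
    {"rot": [0, 0, 0], "delta_pos": [0, 0.015, 0], "grip": 0},
    {"rot": [0, 0, 0], "delta_pos": [0, 0.012, 0], "grip": 0},
    {"rot": [0, 0, 0], "delta_pos": [0, 0.002, 0], "grip": 0},
    {"rot": [0, 0, 0], "delta_pos": [0, 0, 0], "grip": 0},
  ],
)

```text
time_s: 22.08
tool_pos: [0.5655, 0.29, 0.0153]
ee_rot: [-0.707, -0.001, 0.002, 0.707]
ft_force: [0.0, -0.4, 0.4]
gripper_width: 0.0004
```

Run:
```python
from h import *
from station import sense,vision
plan(sense(),[0.566,0.2764,0.0135],91.2)
```

```text
pos [0.5655 0.29   0.0153] jawdeg 90.3 ydown [-0.001  0.    -1.   ] w 0.0004 F [ 0.  -0.4  0.4] t 22.08
 worlddelta [ 0.0005 -0.0136 -0.0018]  tool delta [ 0.0004  0.0018 -0.0136]
 turn tool rotvec [-0.01 -0.94 -0.05]  final-frame delta [ 0.0002  0.0018 -0.0136]
```

drive_tool(
  commands=[
    {"rot": [0, -0.9, 0], "delta_pos": [0, 0.0015, -0.004], "grip": 0},
    {"rot": [0, 0, 0], "delta_pos": [0, 0, -0.004], "grip": 0},
    {"rot": [0, 0, 0], "delta_pos": [0, 0, -0.003], "grip": 0},
    {"rot": [0, 0, 0], "delta_pos": [0, 0, -0.002], "grip": 0},
    {"rot": [0, 0, 0], "delta_pos": [0, 0, -0.002], "grip": 0},
    {"rot": [0, 0, 0], "delta_pos": [0, 0, 0], "grip": 0},
  ],
)

```text
time_s: 22.58
tool_pos: [0.5671, 0.273, 0.0155]
ee_rot: [-0.707, -0.007, 0.006, 0.707]
ft_force: [0.3, 0.5, 0.3]
gripper_width: 0.0003
```

Run:
```python
from h import *
from station import sense,vision
plan(sense(),[0.566,0.2764,0.0135],91.2)
d=vision.get_image("wrist");cv2.imwrite("pics/w6.png",d["image"]);np.savez("pics/w6.npz",**d)
```

```text
pos [0.5671 0.273  0.0155] jawdeg 91.0 ydown [ 0.001  0.001 -1.   ] w 0.0003 F [0.3 0.5 0.3] t 22.58
 worlddelta [-0.0011  0.0034 -0.002 ]  tool delta [-0.001   0.002   0.0034]
 turn tool rotvec [-0.03 -0.19  0.07]  final-frame delta [-0.001   0.002   0.0034]
```

View pics/w6.png

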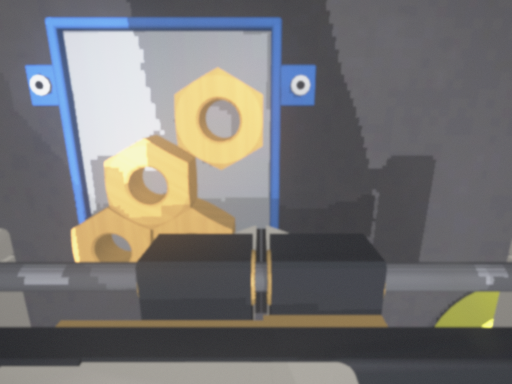

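drive_tool(
  commands=[
    {"rot": [0, 0, 0], "delta_pos": [-0.001, 0.0015, -0.002], "grip": 0},
    {"rot": [0, 0, 0], "delta_pos": [0, 0, 0], "grip": 0},
  ],
)

```text
time_s: 22.8
tool_pos: [0.5667, 0.2722, 0.0147]
ee_rot: [-0.706, -0.007, 0.005, 0.708]
ft_force: [1.1, -1.2, -0.5]
gripper_width: 0.0004
```

Run:
```python
from h import *
from station import sense,vision
plan(sense(),[0.566,0.2764,0.0135],91.2)
```

```text
pos [0.5667 0.2722 0.0147] jawdeg 91.0 ydown [ 0.003  0.002 -1.   ] w 0.0004 F [ 1.1 -1.2 -0.5] t 22.8
 worlddelta [-0.0007  0.0042 -0.0012]  tool delta [-0.0006  0.0012  0.0042]
 turn tool rotvec [-0.13 -0.16  0.16]  final-frame delta [-0.0006  0.0012  0.0042]
```

drive_tool(
  commands=[
    {"rot": [0, 0, 0], "delta_pos": [0, 0.001, -0.002], "grip": 0},
    {"rot": [0, 0, 0], "delta_pos": [0, 0, -0.002], "grip": 0},
    {"rot": [0, 0, 0], "delta_pos": [0, 0, -0.001], "grip": 0},
  ],
)

```text
time_s: 23.05
tool_pos: [0.5669, 0.2719, 0.0148]
ee_rot: [-0.704, -0.009, 0.006, 0.71]
ft_force: [-0.3, 2.6, 0.7]
gripper_width: 0.0004
```

Run:
```python
from h import *
from station import sense,vision
plan(sense(),[0.566,0.2764,0.0135],91.2)
d=vision.get_image("wrist");cv2.imwrite("pics/w7.png",d["image"]);np.savez("pics/w7.npz",**d)
d=vision.get_image("top");crop(d["image"],145,150,215,220,8,"pics/t7.png")
```

```text
pos [0.5669 0.2719 0.0148] jawdeg 91.2 ydown [ 0.005  0.008 -1.   ] w 0.0004 F [-0.3  2.6  0.7] t 23.05
 worlddelta [-0.0009  0.0045 -0.0013]  tool delta [-0.0009  0.0013  0.0045]
 turn tool rotvec [-0.46  0.02  0.28]  final-frame delta [-0.0009  0.0013  0.0045]
```

View pics/w7.png

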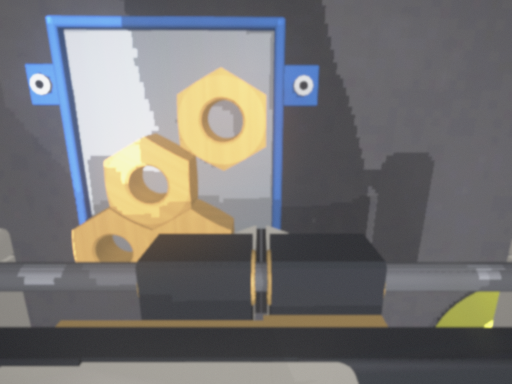

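View pics/t7.png

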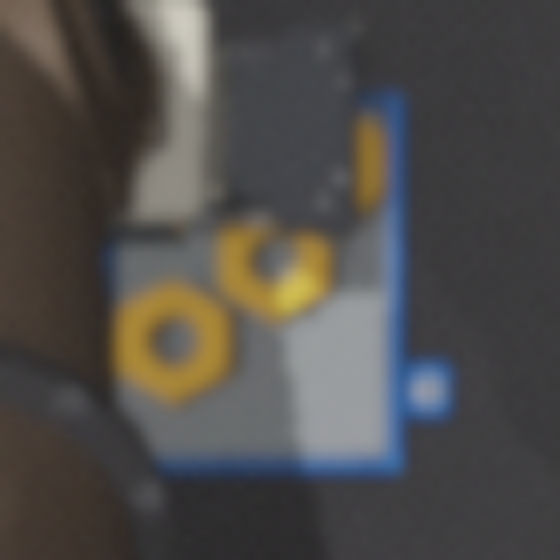

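Run:
```python
from h import *
d=dict(np.load("pics/w7.npz"))
for v in (120,150):
  nuts(d,.026,(160,60,275,175),vmin=v)
  nuts(d,.026,(95,130,205,220),vmin=v)
```

```text
nut [0.5059 0.2473] flat normals at deg 30.5 +60k widths [0.0397 0.0494 0.0554]
nut [0.5298 0.2218] flat normals at deg 1.0 +60k widths [0.0436 0.0529 0.0701]
nut [0.5059 0.2473] flat normals at deg 30.5 +60k widths [0.0397 0.0494 0.0554]
nut [0.5298 0.2218] flat normals at deg 1.0 +60k widths [0.0436 0.0529 0.0701]
```

drive_tool(
  commands=[
    {"rot": [-0.4, 0, 0.2], "delta_pos": [0, 0, 0.006], "grip": 0},
    {"rot": [0, 0, 0], "delta_pos": [0, -0.02, 0.002], "grip": 0},
    {"rot": [0, 0, 0], "delta_pos": [0, -0.03, 0], "grip": 0},
    {"rot": [0, 7, 0], "delta_pos": [-0.015, -0.01, -0.005], "grip": 60},
    {"rot": [0, 7, 0], "delta_pos": [-0.015, 0, -0.005], "grip": 62},
    {"rot": [0, 7, 0], "delta_pos": [-0.01, 0, -0.006], "grip": 62},
    {"rot": [0, 7, 0], "delta_pos": [-0.008, 0, -0.01], "grip": 62},
    {"rot": [0, 7, 0], "delta_pos": [-0.005, 0, -0.01], "grip": 62},
    {"rot": [0, 7, 0], "delta_pos": [0, 0, -0.01], "grip": 62},
    {"rot": [0, 7, 0], "delta_pos": [0, 0, 0], "grip": 62},
    {"rot": [0, 7, 0], "delta_pos": [0, 0, 0], "grip": 62},
    {"rot": [0, 2, 0], "delta_pos": [0, 0, 0], "grip": 62},
  ],
)

```text
time_s: 24.15
tool_pos: [0.4941, 0.2395, 0.0748]
ee_rot: [0.623, -0.346, 0.346, -0.611]
ft_force: [-0.2, 0.1, 0.3]
gripper_width: 0.0549
```

Run:
```python
from h import *
from station import sense,vision
plan(sense(),[0.501,0.254,0.0125],31.2)
d=vision.get_image("wrist");cv2.imwrite("pics/w8.png",d["image"]);np.savez("pics/w8.npz",**d)
```

```text
pos [0.4941 0.2395 0.0748] jawdeg 31.4 ydown [-0.008 -0.015 -1.   ] w 0.0549 F [-0.2  0.1  0.3] t 24.15
 worlddelta [ 0.0069  0.0145 -0.0623]  tool delta [-0.0093  0.062   0.0144]
 turn tool rotvec [0.85 0.19 0.48]  final-frame delta [-0.0088  0.0623  0.0134]
```

View pics/w8.png

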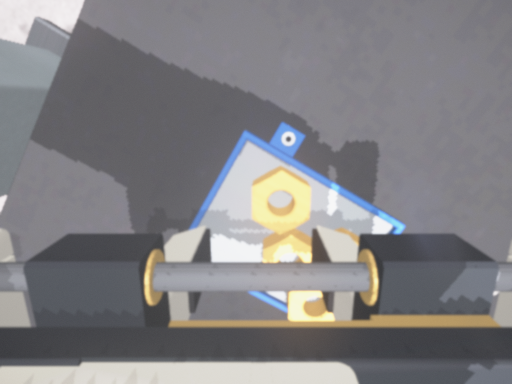

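Run:
```python
from h import *
d=dict(np.load("pics/w8.npz"))
for v in (120,170,200,215):
  nuts(d,.026,(245,160,325,232),vmin=v)
crop(d["image"],230,120,400,250,4,"pics/w8c.png")
```

```text
nut [0.5084 0.2433] flat normals at deg 6.5 +60k widths [0.0353 0.034  0.015 ]
nut [0.5017 0.253 ] flat normals at deg 27.5 +60k widths [0.0229 0.0214 0.0208]
nut [0.4921 0.2674] flat normals at deg 1.0 +60k widths [0.034  0.0329 0.014 ]
nut [0.5084 0.2433] flat normals at deg 6.5 +60k widths [0.0353 0.034  0.015 ]
nut [0.5017 0.253 ] flat normals at deg 27.5 +60k widths [0.0229 0.0214 0.0208]
nut [0.4921 0.2674] flat normals at deg 1.0 +60k widths [0.034  0.0329 0.014 ]
nut [0.5084 0.2433] flat normals at deg 6.5 +60k widths [0.0353 0.034  0.015 ]
nut [0.5017 0.253 ] flat normals at deg 27.5 +60k widths [0.0229 0.0214 0.0208]
nut [0.4921 0.2674] flat normals at deg 1.0 +60k widths [0.034  0.0329 0.014 ]
nut [0.5084 0.2433] flat normals at deg 6.5 +60k widths [0.0353 0.034  0.015 ]
nut [0.5017 0.253 ] flat normals at deg 27.5 +60k widths [0.0229 0.0214 0.0208]
nut [0.4921 0.2674] flat normals at deg 1.0 +60k widths [0.034  0.0329 0.014 ]
```

View pics/w8c.png

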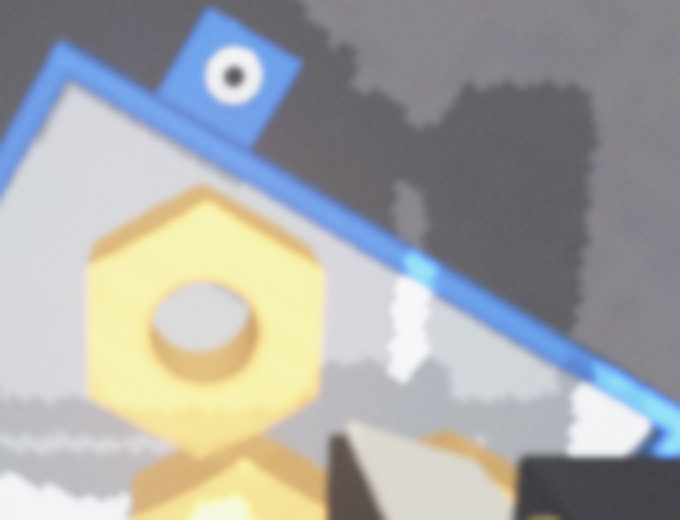

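drive_tool(
  commands=[
    {"rot": [0.8, 0, 0.5], "delta_pos": [-0.009, 0.015, 0.014], "grip": 62},
    {"rot": [0, 0, 0], "delta_pos": [0, 0.018, 0], "grip": 62},
    {"rot": [0, 0, 0], "delta_pos": [0, 0.01, 0], "grip": 62},
    {"rot": [0, 0, 0], "delta_pos": [0, 0, 0], "grip": 62},
  ],
)

```text
time_s: 24.53
tool_pos: [0.5017, 0.2546, 0.0301]
ee_rot: [0.619, -0.344, 0.345, -0.617]
ft_force: [-0.6, 0.4, -1.3]
gripper_width: 0.057
```

Run:
```python
from h import *
from station import sense,vision
d=dict(np.load("pics/w8.npz"));print(cast(d,280.8-.4,202.2-.4,.026))
plan(sense(),[0.501,0.254,0.0125],31.2)
```

```text
[0.50038956 0.25419949 0.026     ]
pos [0.5017 0.2546 0.0301] jawdeg 31.7 ydown [-0.001 -0.003 -1.   ] w 0.057 F [-0.6  0.4 -1.3] t 24.53
 worlddelta [-0.0007 -0.0006 -0.0176]  tool delta [ 0.0001  0.0176 -0.0008]
 turn tool rotvec [0.11 0.52 0.11]  final-frame delta [ 0.0001  0.0176 -0.0009]
```

drive_tool(
  commands=[
    {"rot": [0.1, 0.5, 0.1], "delta_pos": [-0.001, 0.008, -0.0008], "grip": 62},
    {"rot": [0, 0, 0], "delta_pos": [0, 0.007, 0], "grip": 62},
    {"rot": [0, 0, 0], "delta_pos": [0, 0.001, 0], "grip": 62},
    {"rot": [0, 0, 0], "delta_pos": [0, 0, 0], "grip": 30},
    {"rot": [0, 0, 0], "delta_pos": [0, 0, 0], "grip": 30},
    {"rot": [0, 0, 0], "delta_pos": [0, 0, 0], "grip": 30},
    {"rot": [0, 0, 0], "delta_pos": [0, 0, 0], "grip": 30},
  ],
  squeeze=15,
)

```text
time_s: 25.12
tool_pos: [0.5007, 0.2538, 0.0138]
ee_rot: [0.616, -0.347, 0.347, -0.616]
ft_force: [-0.2, -0.7, -2.0]
gripper_width: 0.0397
```

Run:
```python
from h import *
from station import sense,vision
plan(sense(),[0.5305,0.2572,0.0130],31.2)
```

```text
pos [0.5007 0.2538 0.0138] jawdeg 31.2 ydown [-0.    -0.001 -1.   ] w 0.0397 F [-0.2 -0.7 -2. ] t 25.12
 worlddelta [ 0.0298  0.0034 -0.0008]  tool delta [0.0125 0.0008 0.0273]
 turn tool rotvec [0.05 0.   0.04]  final-frame delta [0.0125 0.0008 0.0273]
```

drive_tool(
  commands=[
    {"rot": [0, 0, 0], "delta_pos": [0.0016, -0.0008, 0.0084], "grip": 30},
    {"rot": [0, 0, 0], "delta_pos": [0.003, 0, 0.005], "grip": 30},
    {"rot": [0, 0, 0], "delta_pos": [0.003, 0, 0.005], "grip": 30},
    {"rot": [0, 0, 0], "delta_pos": [0, 0, 0], "grip": 30},
  ],
)

```text
time_s: 25.45
tool_pos: [0.5224, 0.2576, 0.0152]
ee_rot: [0.616, -0.347, 0.347, -0.616]
ft_force: [0.6, -0.5, -2.6]
gripper_width: 0.0401
```

Run:
```python
from h import *
from station import sense,vision
plan(sense(),[0.5305,0.2572,0.0130],31.2)
```

```text
pos [0.5224 0.2576 0.0152] jawdeg 31.3 ydown [ 0.    -0.001 -1.   ] w 0.0401 F [ 0.6 -0.5 -2.6] t 25.45
 worlddelta [ 0.0081 -0.0004 -0.0022]  tool delta [0.0046 0.0022 0.0067]
 turn tool rotvec [0.01 0.05 0.03]  final-frame delta [0.0046 0.0022 0.0067]
```

drive_tool(
  commands=[
    {"rot": [0, 0, 0], "delta_pos": [0.002, 0.001, 0.0035], "grip": 30},
    {"rot": [0, 0, 0], "delta_pos": [0.0015, 0, 0.0025], "grip": 30},
    {"rot": [0, 0, 0], "delta_pos": [0, 0, 0], "grip": 30},
  ],
)

```text
time_s: 25.7
tool_pos: [0.5308, 0.2575, 0.0139]
ee_rot: [0.616, -0.347, 0.347, -0.616]
ft_force: [0.4, 0.1, -2.0]
gripper_width: 0.04
```

Run:
```python
from h import *
from station import sense,vision
plan(sense(),[0.5317,0.2567,0.0130],31.2)
d=vision.get_image("wrist");crop(d["image"],100,60,420,320,2.3,"pics/w9.png");np.savez("pics/w9.npz",**d)
```

```text
pos [0.5308 0.2575 0.0139] jawdeg 31.2 ydown [ 0.    -0.001 -1.   ] w 0.04 F [ 0.4  0.1 -2. ] t 25.7
 worlddelta [ 0.0009 -0.0008 -0.0009]  tool delta [0.0011 0.0009 0.0004]
 turn tool rotvec [0.   0.02 0.06]  final-frame delta [0.0011 0.0009 0.0004]
```

View pics/w9.png

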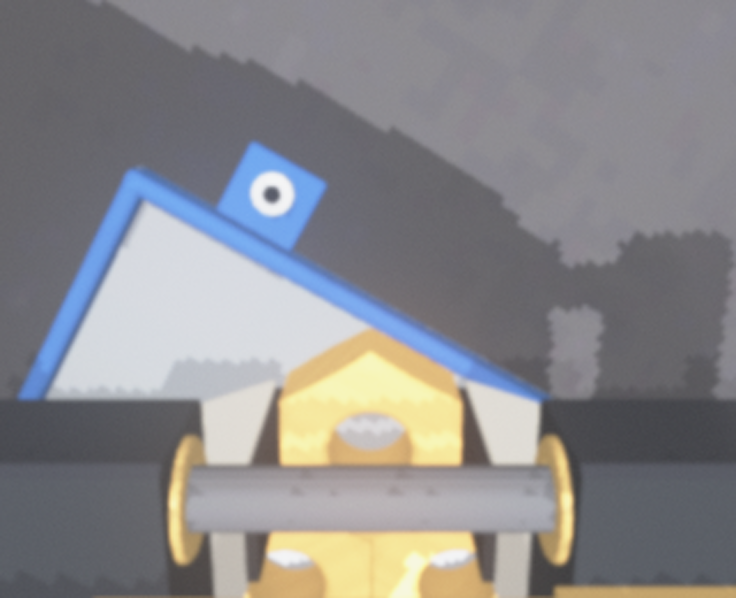

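drive_tool(
  commands=[
    {"rot": [0, 0, 0], "delta_pos": [0.0012, 0.0003, 0.0005], "grip": 30},
    {"rot": [0, 0, 0], "delta_pos": [0.001, 0, 0.0005], "grip": 30},
    {"rot": [0, 0, 0], "delta_pos": [0, 0, 0], "grip": 30},
  ],
)

```text
time_s: 26.0
tool_pos: [0.5312, 0.2569, 0.0136]
ee_rot: [0.617, -0.347, 0.346, -0.616]
ft_force: [-0.7, 0.8, -0.7]
gripper_width: 0.04
```

Run:
```python
from h import *
from station import sense,vision
plan(sense(),[0.5317,0.2567,0.0130],31.2)
```

```text
pos [0.5312 0.2569 0.0136] jawdeg 31.3 ydown [-0.002  0.    -1.   ] w 0.04 F [-0.7  0.8 -0.7] t 26.0
 worlddelta [ 0.0005 -0.0002 -0.0006]  tool delta [0.0005 0.0006 0.0003]
 turn tool rotvec [ 0.1   0.07 -0.07]  final-frame delta [0.0005 0.0006 0.0003]
```

drive_tool(
  commands=[
    {"rot": [0, 0, 0], "delta_pos": [0, 0, 0], "grip": 55},
    {"rot": [0, 0, 0], "delta_pos": [0, 0, 0], "grip": 55},
    {"rot": [0, 0, 0], "delta_pos": [0, 0, 0], "grip": 55},
    {"rot": [0, 0, 0], "delta_pos": [0, -0.025, 0], "grip": 55},
    {"rot": [0, -7, 0], "delta_pos": [0.01, -0.03, -0.015], "grip": 40},
    {"rot": [0, -7, 0], "delta_pos": [0.01, -0.03, -0.02], "grip": 30},
    {"rot": [0, -7, 0], "delta_pos": [0, -0.02, -0.01], "grip": 23},
    {"rot": [0, -7, 0], "delta_pos": [0, 0, 0], "grip": 23},
    {"rot": [0, -7, 0], "delta_pos": [0, 0, 0], "grip": 23},
    {"rot": [0, -7, 0], "delta_pos": [0, 0, 0], "grip": 23},
    {"rot": [0, -7, 0], "delta_pos": [0, 0, 0], "grip": 23},
    {"rot": [0, -7, 0], "delta_pos": [0, 0, 0], "grip": 23},
  ],
)

```text
time_s: 27.0
tool_pos: [0.509, 0.2092, 0.1254]
ee_rot: [0.708, -0.006, 0.01, -0.706]
ft_force: [0.3, -0.4, -0.0]
gripper_width: 0.0209
```

Run:
```python
from h import *
from station import sense,vision
plan(sense(),[0.5,0.2365,0.1],91.2)
d=vision.get_image("wrist");cv2.imwrite("pics/w10.png",d["image"]);np.savez("pics/w10.npz",**d)
```

```text
pos [0.509  0.2092 0.1254] jawdeg 88.6 ydown [ 0.006 -0.002 -1.   ] w 0.0209 F [ 0.3 -0.4 -0. ] t 27.0
 worlddelta [-0.009   0.0273 -0.0254]  tool delta [-0.0098  0.0253  0.0272]
 turn tool rotvec [ 0.1  -2.56  0.34]  final-frame delta [-0.0084  0.0254  0.0275]
```

View pics/w10.png

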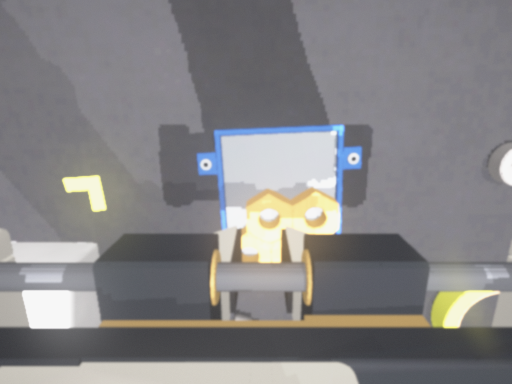

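drive_tool(
  commands=[
    {"rot": [0, -2.5, 0.3], "delta_pos": [-0.014, 0.01, 0.014], "grip": 27},
    {"rot": [0, 0, 0], "delta_pos": [-0.011, 0.02, 0.013], "grip": 27},
    {"rot": [0, 0, 0], "delta_pos": [0, 0.025, 0], "grip": 27},
    {"rot": [0, 0, 0], "delta_pos": [0, 0.02, 0], "grip": 27},
    {"rot": [0, 0, 0], "delta_pos": [0, 0, 0], "grip": 27},
  ],
)

```text
time_s: 27.47
tool_pos: [0.4848, 0.2378, 0.0494]
ee_rot: [-0.706, -0.008, 0.003, 0.708]
ft_force: [-0.4, -0.7, 0.0]
gripper_width: 0.0247
```

Run:
```python
from h import *
from station import sense,vision
plan(sense(),[0.485,0.2365,0.012],91.2)
d=vision.get_image("top");crop(d["image"],145,150,215,220,8,"pics/t10.png")
```

```text
pos [0.4848 0.2378 0.0494] jawdeg 90.9 ydown [ 0.006  0.002 -1.   ] w 0.0247 F [-0.4 -0.7  0. ] t 27.47
 worlddelta [ 0.0002 -0.0013 -0.0374]  tool delta [-0.      0.0374 -0.0014]
 turn tool rotvec [-0.1  -0.3   0.35]  final-frame delta [ 0.0002  0.0374 -0.0013]
```

View pics/t10.png

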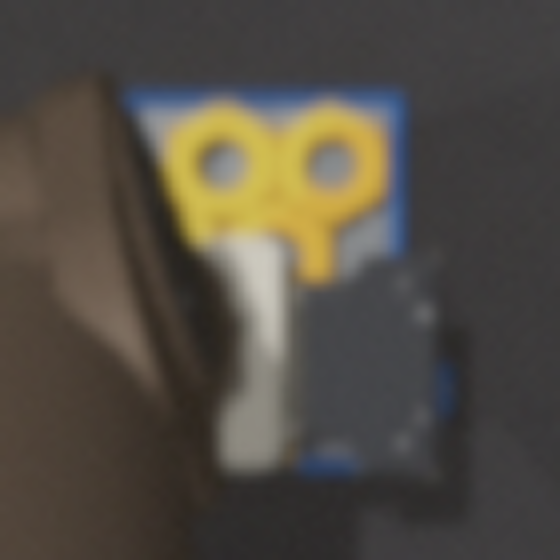

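Top crop: the rear pair is tight at (222,160) and (330,160). I'll lower the open fingers behind the front corners and push them forward.

drive_tool(
  commands=[
    {"rot": [0, -0.3, 0.3], "delta_pos": [-0.001, 0.012, -0.0015], "grip": 27},
    {"rot": [0, 0, 0], "delta_pos": [0, 0.012, 0], "grip": 27},
    {"rot": [0, 0, 0], "delta_pos": [0, 0.009, 0], "grip": 27},
    {"rot": [0, 0, 0], "delta_pos": [0.004, 0.002, 0], "grip": 27},
    {"rot": [0, 0, 0], "delta_pos": [0.004, 0, 0], "grip": 27},
    {"rot": [0, 0, 0], "delta_pos": [0, 0, 0], "grip": 27},
  ],
)

```text
time_s: 28.02
tool_pos: [0.4956, 0.237, 0.0157]
ee_rot: [-0.706, -0.008, 0.004, 0.708]
ft_force: [0.0, 0.2, 0.4]
gripper_width: 0.0251
```

Run:
```python
from h import *
from station import sense,vision
plan(sense(),[0.4995,0.2365,0.012],91.2)
```

```text
pos [0.4956 0.237  0.0157] jawdeg 90.9 ydown [ 0.005  0.004 -1.   ] w 0.0251 F [0.  0.2 0.4] t 28.02
 worlddelta [ 0.0039 -0.0005 -0.0037]  tool delta [ 0.0039  0.0037 -0.0005]
 turn tool rotvec [-0.2  -0.28  0.3 ]  final-frame delta [ 0.0039  0.0037 -0.0006]
```

drive_tool(
  commands=[
    {"rot": [-0.2, -0.3, 0.3], "delta_pos": [0.002, 0.002, 0], "grip": 27},
    {"rot": [0, 0, 0], "delta_pos": [0.0015, 0.001, 0], "grip": 27},
    {"rot": [0, 0, 0], "delta_pos": [0.0015, 0, 0], "grip": 27},
    {"rot": [0, 0, 0], "delta_pos": [0, 0, 0], "grip": 27},
  ],
)

```text
time_s: 28.35
tool_pos: [0.4985, 0.237, 0.0127]
ee_rot: [0.707, 0.006, -0.01, -0.707]
ft_force: [-0.7, -0.5, -0.2]
gripper_width: 0.0249
```

Run:
```python
from h import *
from station import sense,vision
plan(sense(),[0.4995,0.2365,0.012],91.2)
d=vision.get_image("wrist");cv2.imwrite("pics/w11.png",d["image"]);np.savez("pics/w11.npz",**d)
```

```text
pos [0.4985 0.237  0.0127] jawdeg 91.2 ydown [-0.006 -0.001 -1.   ] w 0.0249 F [-0.7 -0.5 -0.2] t 28.35
 worlddelta [ 0.001  -0.0005 -0.0007]  tool delta [ 0.001   0.0007 -0.0006]
 turn tool rotvec [ 0.03  0.05 -0.34]  final-frame delta [ 0.001   0.0007 -0.0006]
```

View pics/w11.png

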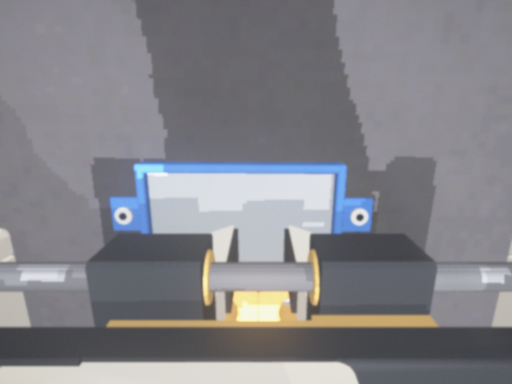

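Starting to meet resistance (tilt and force). I'll push a bit more.

drive_tool(
  commands=[
    {"rot": [0, 0, -0.3], "delta_pos": [0.002, 0, 0], "grip": 27},
    {"rot": [0, 0, 0], "delta_pos": [0.002, 0, 0], "grip": 27},
    {"rot": [0, 0, 0], "delta_pos": [0.002, 0, 0], "grip": 27},
  ],
)

```text
time_s: 28.65
tool_pos: [0.499, 0.237, 0.012]
ee_rot: [0.708, 0.005, -0.012, -0.706]
ft_force: [-7.9, 0.2, 1.8]
gripper_width: 0.0249
```

Run:
```python
from h import *
from station import sense,vision
plan(sense(),[0.4995,0.2365,0.012],91.2)
```

```text
pos [0.499 0.237 0.012] jawdeg 91.3 ydown [-0.01  -0.002 -1.   ] w 0.0249 F [-7.9  0.2  1.8] t 28.65
 worlddelta [ 0.0005 -0.0005  0.    ]  tool delta [ 0.0004 -0.     -0.0005]
 turn tool rotvec [ 0.1   0.12 -0.55]  final-frame delta [ 0.0004 -0.     -0.0005]
```

drive_tool(
  commands=[
    {"rot": [0, 0, -0.5], "delta_pos": [-0.006, 0, 0], "grip": 27},
    {"rot": [0, 0, 0], "delta_pos": [-0.008, -0.005, 0], "grip": 27},
    {"rot": [0, 0, 0], "delta_pos": [0, -0.035, 0], "grip": 27},
    {"rot": [0, 0, 0], "delta_pos": [0, -0.04, 0], "grip": 27},
    {"rot": [0, 0, 0], "delta_pos": [0.01, -0.04, 0], "grip": 27},
    {"rot": [0, 0, 0], "delta_pos": [0.015, -0.04, -0.005], "grip": 60},
    {"rot": [0, 0, 0], "delta_pos": [0.015, -0.03, -0.005], "grip": 60},
    {"rot": [0, 0, 0], "delta_pos": [0.01, -0.02, 0], "grip": 60},
    {"rot": [0, 0, 0], "delta_pos": [0, 0, 0], "grip": 60},
    {"rot": [0, 0, 0], "delta_pos": [0, 0, 0], "grip": 60},
  ],
)

```text
time_s: 29.48
tool_pos: [0.5339, 0.2272, 0.235]
ee_rot: [-0.707, -0.012, 0.004, 0.707]
ft_force: [0.1, -1.0, -1.4]
gripper_width: 0.0527
```

Run:
```python
from h import *
from station import sense,vision
plan(sense(),[0.54,0.2365,0.22],91.2)
d=vision.get_image("wrist");crop(d["image"],170,80,370,230,4,"pics/w12.png");np.savez("pics/w12.npz",**d)
```

```text
pos [0.5339 0.2272 0.235 ] jawdeg 91.3 ydown [ 0.011  0.001 -1.   ] w 0.0527 F [ 0.1 -1.  -1.4] t 29.48
 worlddelta [ 0.0061  0.0093 -0.015 ]  tool delta [0.0062 0.0151 0.0091]
 turn tool rotvec [-0.03  0.11  0.61]  final-frame delta [0.0063 0.015  0.0091]
```

View pics/w12.png

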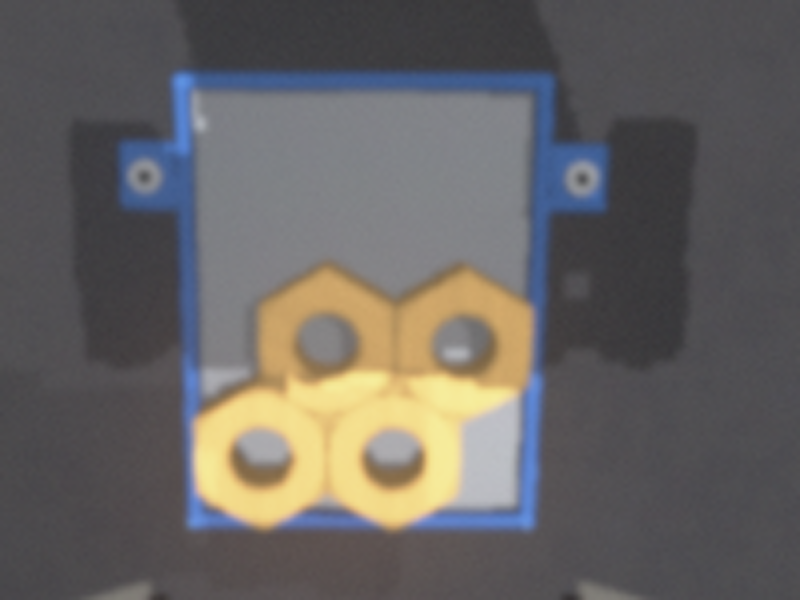

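Run:
```python
from h import *
import itertools
d=dict(np.load("pics/w12.npz"))
g=cv2.resize(d["image"],None,fx=4,fy=4,interpolation=cv2.INTER_CUBIC)
# outer corners read off crop: use symmetric left/right flats & bore rims
C={}
for n,(u,v) in dict(b=(261,457),a=(394,457),c=(327,341),d=(464,343)).items():
    C[n]=cast(d,170+u/4-.4,80+v/4-.4,.026)[:2]
# tray corners
T=[cast(d,170+u/4-.4,80+v/4-.4,.01)[:2] for u,v in [(174,73),(553,73),(533,528),(188,528)]]
T=np.array(T);c=T.mean(0);ax=(T[2]+T[3]-T[0]-T[1]);yaw=np.arctan2(ax[1],ax[0]);Rt=np.array([[np.cos(yaw),np.sin(yaw)],[-np.sin(yaw),np.cos(yaw)]])
print(c,np.degrees(yaw),np.linalg.norm(T[1]-T[0]),np.linalg.norm(T[2]-T[1]))
for n in C: print(n,np.round(Rt@(C[n]-c)*1000,1))
for p,q in itertools.combinations(C,2): print(p,q,round(np.linalg.norm(C[p]-C[q])*1000,1))
```

```text
[0.52500959 0.22673843] 0.9440518581771632 0.10977577942766056 0.13961042907153634
b [ 41.6 -30.2]
a [41.3 10. ]
c [  5.9 -10.2]
d [ 6.2 30.1]
b a 40.2
b c 40.9
b d 69.9
a c 40.8
a d 40.5
c d 40.3
```

Run:
```python
from h import *
from station import vision
d=vision.get_image("scene");crop(d["image"],180,150,290,210,7,"pics/s13.png");cv2.imwrite("pics/s13f.png",d["image"])
```

```text
(no output)
```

View pics/s13.png

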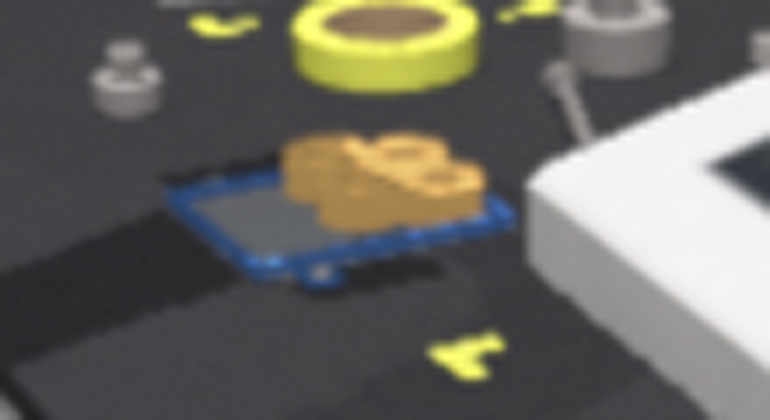

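View pics/s13f.png

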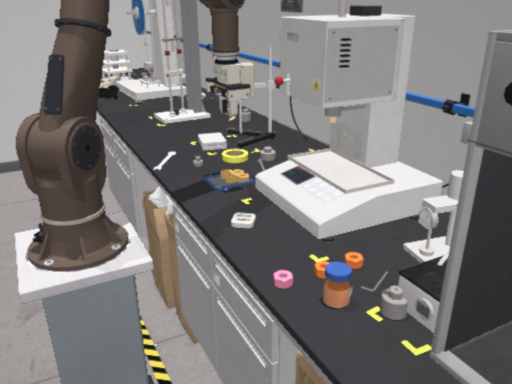

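The scene view shows the four nuts flat and level in the tray at about (235,177). The timer, weight, tape and decoys are where they started. Handing in.

Run:
```python
from station import r,sense
print(r.finish_job(), sense()["time_s"])
```

```text
the job is handed in; nothing more can be done
the job is handed in; nothing more can be done
```

The four brass nuts are packed at the back of the tray and the job is handed in at about 29.5 s. The hand-in gives no verdict, so this rests on my own last checks.

I squared nut_b into the back-right corner and set nut_a beside it. I placed nut_c in the notch, which wedged nut_a about 4 mm to the left. I closed that gap by pushing nut_a from the side, then placed nut_d. A final push on both front corners stopped at about 8 N.

**Last checks:**
- **Spacing:** the five touching pairs of centres measured 40.2 to 40.9 mm apart (limit 42.5) in the wrist view.
- **Depth:** the rear row is at x = 41 to 42 mm and the front row at about 6 mm (limit 3.5). Full nesting would put the front row at 7.3 mm. I read the 1 mm difference as measurement error, but did not confirm it.
- **Alignment and flatness:** I judged these by eye only. The corners point at the back wall and all the nuts lie flat.
- **Bystanders:** by eye in the scene picture, none of the bystanders or look-alikes has moved.

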